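# Set sprung tweezers to the gap marked on a pot lid

### The arm

A 7-joint arm with a two-finger parallel gripper is mounted at the origin on a cart in front of the work surface, level with it; the furniture and walls round the work are solid. World frame = base frame: x ahead of the robot, y to its left, z up, the work surface at z = 0. Lengths are in m, angles in rad, forces in N, time in s.
With the tool pointing down it reaches from about 0.4 to 0.85 m from the base axis. Payload 10.4 kg.
Tool frame: the origin (TCP) lies at the very end of the fingers, on their centre line; the grasp point (between the pads) lies 19 mm behind it; z points along the fingers, y is the direction in which the jaws open and shut (so a half turn about z gives the same grasp; the last joint's range is limited). The gripper opens to 87 mm and grips with 3 to 60 N. Pads are 19 mm wide; open, the fingers measure 117 mm over their backs; the gripper's body (75 mm by 190 mm) begins 51 mm behind the grasp point.
Start: joints at [-1.285, 0.332, -0.065, 1.46, 0.022, 1.35, -0.088], TCP at [0.19, 0.595, 0.223] pointing down, gripper open.
Joint ranges: [-2.6, 2.6], [-0.5, 2.12], [-1.47, 1.34], [0.16, 2.42], [-1.27, 4.41], [0.06, 2.06], [-2.6, 2.6]. Speed limits (rad/s): [2.22, 2.22, 2.79, 2.79, 3.14, 3.14, 3.14].

### API

Orientations are given as a unit quaternion [x, y, z, w].
In Python, from bench import read_state, camera, close_job, recognise, masks_of gives the robot as it stands.
- The arm moves only by the tool play_rows, never from a script. Its argument "moves" is a list of rows, each a list of 3 entries, a list of its own where there are three numbers: the shift along the tool's x, y, z in cm, then the turn, a rotation vector about the tool's x, y, z in rad, then the finger opening in cm, from 0 to 8.7. In form: [[[dx, dy, dz], [ax, ay, az], jaw], ...]. A call has 1 to 8 rows; each row is the pose to reach, as a shift and turn from the pose commanded when the call began, along the tool's axes at that moment; what a row does not reach only later rows make up. A row lasts 1/8 s, in which the tool goes at most 62.5 mm and 10.7 degrees, less where a joint would pass 70% of its speed; a pose out of reach is approached as far as the arm can. A call with a gripper value outside its range is refused whole. The fingers move at their own pace and stop on an object; "grip_force" is the grip in N (left out, the last holds). Time passes only in rows, so rows that repeat a pose let the fingers close. It gives the time, the measured TCP pose, the force and the opening at its end, in the units of the state.
- read_state(): the state, without advancing time (a new reading comes with each control period).
- camera(name): name is "scene" or "top"; returns a dict with "frame" (400x640x3 uint8, red, green, blue), "intrinsics" (3x3 intrinsics, pixels), "k1" (the pictures are not rectified: a ray, as slopes to the right and down, at radius r is drawn at 1 + k1 r^2 times it, then the intrinsics apply), "camera_from_world" (4x4, takes a point from world to camera coordinates). Camera axes: x right, y down, z forward; pixel columns grow to the right and rows downward; lengths in m; the calibration is good to about 2 mm. A picture is of the moment at which its call begins. There is no depth.
- close_job(): hands the job in, once; it reports no verdict.
Trained networks look in a picture, given as the dict that the camera call returned (one of the last four; its "shot" number tells which), for a name from the list of things; names that differ only in an ending like _2 or _b are one class to them, and where a whole thing is asked for, a point or a joint stands for the part that bears it (a point fixed in the world has none). Each returns a list of dicts, best first, with "conf" (0 to 1); they miss things now and then, are a little off and sometimes report something else, mostly with a low value. They report only what shows in the picture. A call takes as long as a camera call.
- recognise(picture, query): "at" ([column, row] in pixels, amid what is visible of it).
- masks_of(picture, query): "region" (400x640 bool, what is visible of it) and "at" ([column, row] in pixels, amid what is visible of it).
The state is a dict: "time": time; "joint_positions": joint angles; "joint_vel": joint speeds; "joint_torque": joint torques, N m; "ee_pos": TCP position; "eef_rot": TCP orientation; "ft_force": force on the tool from outside, world axes, zero at the start; "torque": the same for the moment, N m; "width": finger opening in m.
Only numpy, scipy, OpenCV 4.12 (cv2) and the standard library are available. Lean on these libraries where they do the work, as an engineer would, in place of code of your own. Each camera call takes 0.05 s, during which the arm holds its last target.

### The job

Press the pot's flip-top lid down until it is fully shut and level, so that it can serve as the gap gauge. Then pick up the sprung tweezers, squeeze them until their tips are as far apart as the gap between the two ribs on the lid (16 mm), and hold them level and steady with one tip above each rib, about 2 cm above the shut lid and touching nothing. Finish while still holding them squeezed to that gap, and leave the other things on the bench where they are.

Things in the scene. Friction and masses are not known exactly. Their poses are not given: they have to be found in the camera images.
- pot: Grey plastic pot with a white flip-top lid, 84 mm (x) x 76 mm (y), loose but heavy (0.8 kg). Origin: centre of its underside; z up. The lid hangs on a strap along the pot's +x top edge (42 mm from the centre), 43 mm above the bench, and is 5 mm thick: shut, its flat top is 48 mm above the bench. Its -x side faces the robot.
- lid (a joint): Angle of the pot lid, rad: 0 = shut and level (a firm stop), positive = its -x edge stands up. It starts part open and stays where it is left (tight strap: about 4 N down at the free edge moves it).
- lid_press (a point): Point on the lid's top face, 74 mm from the strap hinge and 12 mm in from the free edge, mid-width: press here, straight down.
- mark_left (a point): Inner edge of the +y rib on the lid's top, midway along it. The two low black ribs (12 mm long along the pot's x, 3 mm wide, 1.5 mm high) lie either side of the lid's centre (pot axis); their inner edges are 16 mm apart along the pot's y.
- mark_right (a point): Inner edge of the -y rib on the lid's top, midway along it.
- tweezers_grip (a point): Steel tweezers with grey ribbed grips, lying with the arms side by side, 55 g. This point: between the relaxed grips, half-way up (9 mm above the bench). x points to the tips (50 mm ahead), z up; the handle end with the spring hinge is 90 mm behind. Grips: 40 mm long, 18 mm high, 44 mm over their outsides relaxed, about 25 mm at a 16 mm tip gap (outer faces then parallel).
- tweezers: The same tweezers; origin 9 mm below tweezers_grip. Squeeze the grips across y: arm a (+y) is one with the handle end, arm b (-y) turns towards it. The spring pushes back with about 5 N at the 16 mm gap. The tip gap changes 1.55 times as much as the width over the grips. Squeezed, the tips lie astride the mid-line of the grips, about 50 mm ahead of their middle.
- tip_a (a point): Inner face of the tip of arm a (+y side), at its very end, 9 mm above the tweezers' underside. The tip gap is the distance from tip_a to tip_b: 40 mm relaxed.
- tip_b (a point): Inner face of the tip of arm b (-y side), at its very end.
- tweezer_arm (a joint): How far the tweezers are squeezed, rad: 0 = relaxed (40 mm tip gap), 0.172 = 16 mm gap, 0.275 = stop, tips nearly touching. Tip gap = 280 mm x sin((0.286 - value) / 2). Springs back to 0 when let go.
- petri: Bystander: closed clear petri dish, 61 mm across, 14 mm high; origin at the centre of its underside.
- stopper: Bystander: rubber stopper, 23 mm across, 22 mm high; origin at the centre of its underside.
- crucible: Bystander: white porcelain crucible with lid, 43 mm across, 46 mm high; origin at the centre of its underside.

How it is judged:
By the outcome, as a careful person would: the job done as asked, in the order asked, and still so for the second after the job is handed in, while the arm keeps its last pose, push and grip.
It also fails if it takes over 48 s, if anything falls off the work surface, if the arm or the gripper's body presses on something with over 40 N, if the wrist force passes 120 N, or if a joint passes its speed limit or range.

## Working session

There is one attempt and no reset: what is moved stays moved. The work goes in short steps, Python scripts to look and compute and a tool call to move; the robot and the scene stay as the last step left them, time stands still between calls to the robot, and variables do not carry over. Pictures are saved under pics/ and viewed, and the job is handed in when it is done.

Besides the shell and the picture viewer there is one more tool, called after "Emit:" by a JSON object that holds its "api" and its "payload". play_rows: Moves the arm, as the interface text tells. Its arguments: {"type":"object","properties":{"moves":{"type":"array","items":{"type":"array"}},"grip_force":{"type":"number"}},"required":["moves"]}

```bash
ls; mkdir -p pics; cat > h.py <<'E'
import numpy as np, cv2
from bench import *
def proj(c,p):
    T=c["camera_from_world"];q=T[:3,:3]@np.array(p)+T[:3,3]
    s=q[:2]/q[2];s=s*(1+c["k1"]*(s@s));K=c["intrinsics"]
    return np.array([K[0,0]*s[0]+K[0,2],K[1,1]*s[1]+K[1,2]])
def ray(c,px):
    K=c["intrinsics"];d=np.array([(px[0]-K[0,2])/K[0,0],(px[1]-K[1,2])/K[1,1]])
    s=d.copy()
    for _ in range(20): s=d/(1+c["k1"]*(s@s))
    T=c["camera_from_world"];R=T[:3,:3]
    return -R.T@T[:3,3], R.T@np.array([s[0],s[1],1])
def atz(c,px,z):
    o,d=ray(c,px);return o+d*(z-o[2])/d[2]
def save(c,n): cv2.imwrite(f"pics/{n}.png",c["frame"][:,:,::-1])
E
python3 - <<'E'
from h import *
np.set_printoptions(precision=4,suppress=True)
s=read_state();print(s)
for n in("scene","top"):
    c=camera(n);save(c,n+"0");c={k:np.array(v) if k in("intrinsics","camera_from_world") else v for k,v in c.items()}
    o,_=ray(c,[320,200]);print(n,o,c["k1"],c["intrinsics"][0,0])
    for q,z in(("pot",.04),("lid",.06),("lid_press",.07),("mark_left",.06),("mark_right",.06),("tweezers_grip",.009),("tweezers",.009),("tip_a",.009),("tip_b",.009),("petri",.007),("stopper",.011),("crucible",.023)):
        for r in recognise(c,q)[:2]: print(q,r["at"],round(r["conf"],2),atz(c,r["at"],z))
E
```

```text
pics
{'time': 0.0, 'joint_positions': array([-1.2846,  0.3329, -0.0647,  1.461 ,  0.0216,  1.3499, -0.0885]), 'joint_vel': array([-0.0009, -0.0013,  0.0003,  0.0002,  0.0014, -0.0006,  0.0004]), 'joint_torque': array([  0.0002, -62.3244,   0.0248, -38.9913,  -0.0613,   0.0395,
         0.0001]), 'ee_pos': array([0.1898, 0.5951, 0.2218]), 'eef_rot': array([ 0.1538,  0.9881, -0.0007, -0.0001]), 'ft_force': array([ 0.2215,  0.3589, -0.5539]), 'torque': array([ 0.0013, -0.0135,  0.052 ]), 'width': 0.08693152540404438}
scene [ 1.1808 -0.0856  0.8254] 0.04252773259163075 497.75740218572156
pot [225.5, 250.7] 0.76 [0.5118 0.0529 0.04  ]
pot [303.4, 286.8] 0.65 [0.665 0.155 0.04 ]
lid [222.9, 247.1] 0.62 [0.5175 0.048  0.06  ]
lid_press [225.6, 245.5] 0.89 [0.5247 0.0524 0.07  ]
mark_left [224.3, 245.2] 0.75 [0.5141 0.0521 0.06  ]
mark_right [222.4, 245.8] 0.69 [0.5138 0.0482 0.06  ]
mark_right [305.0, 188.6] 0.63 [0.4374 0.271  0.06  ]
tweezers_grip [304.9, 187.1] 0.66 [0.383  0.2969 0.009 ]
tweezers_grip [300.6, 187.6] 0.63 [0.3799 0.2868 0.009 ]
tweezers [306.8, 189.5] 0.64 [0.3927 0.2972
[... 690 characters left out ...]
6] 0.82 [0.5075 0.0533 0.07  ]
mark_left [409.6, 181.4] 0.76 [0.5115 0.0587 0.06  ]
mark_right [409.6, 183.2] 0.97 [0.5074 0.0589 0.06  ]
tweezers_grip [311.4, 226.1] 0.57 [0.4175 0.2843 0.009 ]
tweezers_grip [413.7, 181.4] 0.49 [0.5167 0.0377 0.009 ]
tweezers [309.1, 229.7] 0.57 [0.4092 0.2899 0.009 ]
tip_a [308.1, 229.5] 0.68 [0.4097 0.2923 0.009 ]
tip_a [315.4, 239.5] 0.62 [0.3858 0.2757 0.009 ]
tip_b [308.1, 229.5] 0.68 [0.4097 0.2923 0.009 ]
tip_b [315.4, 239.5] 0.62 [0.3858 0.2757 0.009 ]
petri [210.0, 216.9] 0.56 [0.4456 0.5249 0.007 ]
petri [412.4, 184.2] 0.32 [0.5103 0.0407 0.007 ]
stopper [365.3, 121.6] 0.45 [0.6642 0.1481 0.011 ]
crucible [407.4, 122.9] 0.76 [0.6558 0.049  0.023 ]
```

```bash
python3 - <<'E'
import cv2
a=cv2.imread("pics/top0.png");print(a.shape)
cv2.imwrite("pics/top0c.png",cv2.resize(a[100:300,260:460],None,fx=3,fy=3,interpolation=cv2.INTER_CUBIC))
a=cv2.imread("pics/scene0.png")
cv2.imwrite("pics/scene0c.png",cv2.resize(a[140:340,180:380],None,fx=3,fy=3,interpolation=cv2.INTER_CUBIC))
E
```

```text
(400, 640, 3)
```

View pics/top0.png

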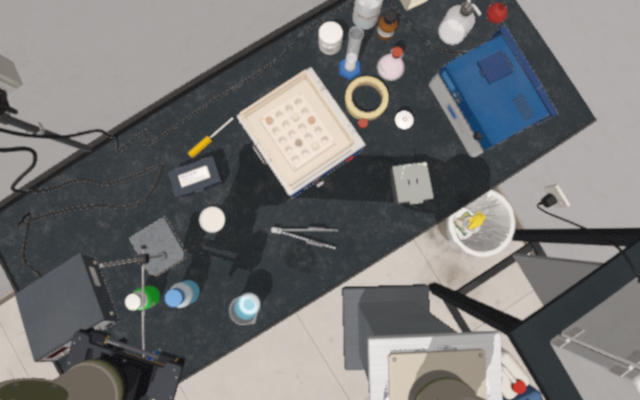

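View pics/scene0.png

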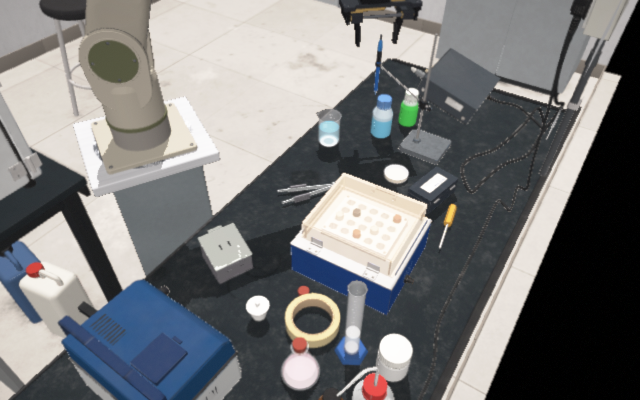

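View pics/top0c.png

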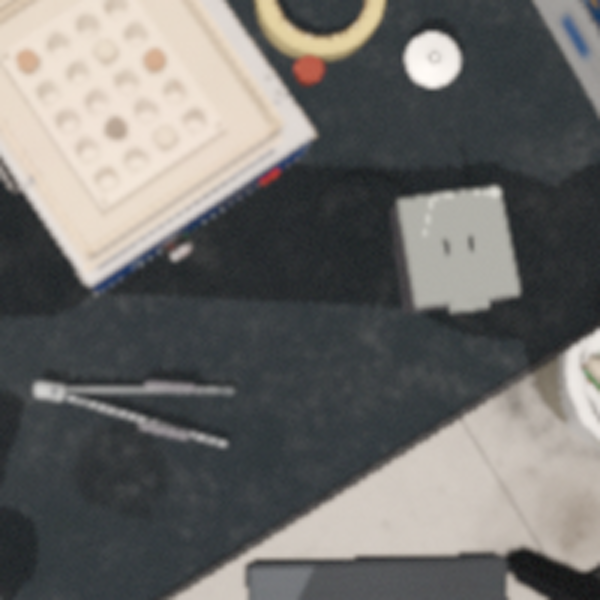

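View pics/scene0c.png

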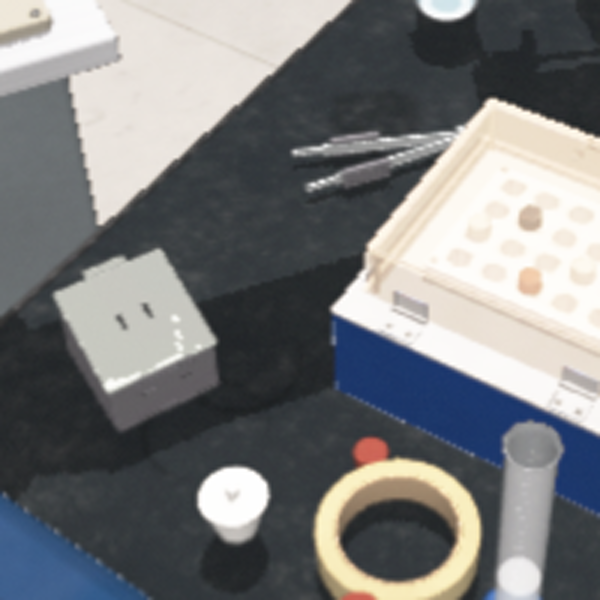

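The tweezers lie with their hinge at top px (275,230) and tips at about (338,230) and (335,248), so they point to -y. The pot is at top px (411,182), with its lid tab towards the robot. Next I zoom in to fit the pot pose and lid angle.

```bash
python3 - <<'E'
import cv2
a=cv2.imread("pics/top0.png")
p=cv2.resize(a[150:220,380:445],None,fx=8,fy=8,interpolation=cv2.INTER_CUBIC);cv2.imwrite("pics/z1.png",p)
a=cv2.imread("pics/scene0.png")
p=cv2.resize(a[215:290,190:260],None,fx=8,fy=8,interpolation=cv2.INTER_CUBIC);cv2.imwrite("pics/z2.png",p)
E
```

```text
(no output)
```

View pics/z1.png

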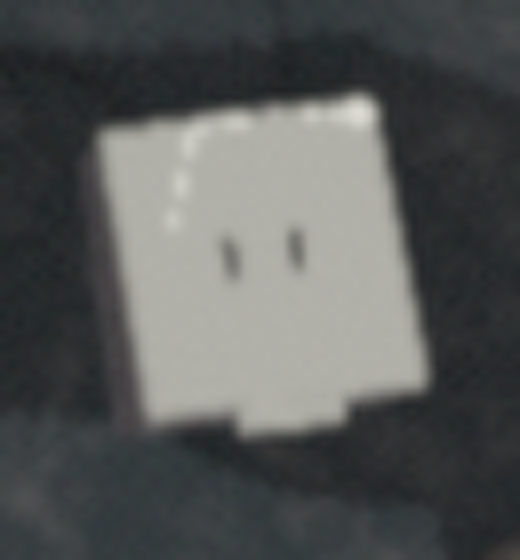

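View pics/z2.png

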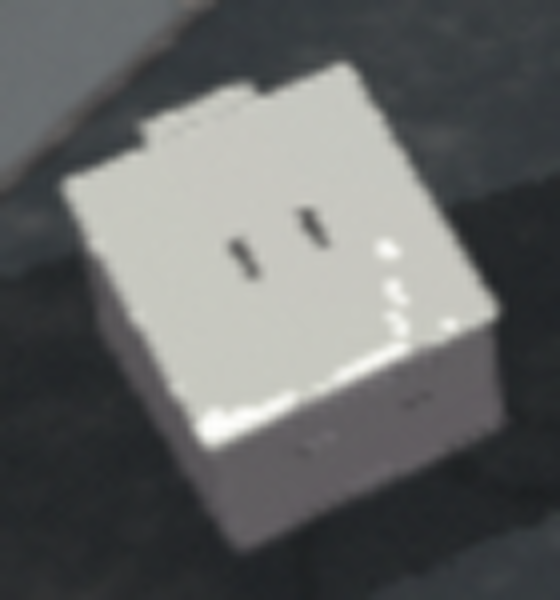

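```bash
cat >> h.py <<'E'
def lidpt(P,s,y,up=0.005):
    # P=x,y,yaw,ang ; s distance from hinge
    x,yy,w,a=P[:4]
    lx=42-1000*0; 
    X=0.042-s*np.cos(a)+up*np.sin(a)*1; Z=0.043+s*np.sin(a)+up*np.cos(a)
    return np.array([x+np.cos(w)*X-np.sin(w)*y, yy+np.sin(w)*X+np.cos(w)*y, Z])
E
python3 - <<'E'
from h import *
from scipy.optimize import least_squares
np.set_printoptions(precision=4,suppress=True)
ct=camera("top");cs=camera("scene")
f=lambda p,o:(np.array(p)+.5)/8-.5+np.array(o)
T=[(0,.038,(97,128)),(0,-.038,(378,98)),(-1,.038,(148,427)),(-1,-.038,(428,390)),(.042,.0095,(231,258)),(.042,-.0095,(297,250))]
S=[(0,-.038,(205,440)),(0,.038,(497,312)),(-1,-.038,(65,183)),(-1,.038,(347,65)),(.042,-.0095,(244,258)),(.042,.0095,(313,228))]
B=[(-.038,(242,550)),(.038,(500,425))]
def res(P):
    r=[]
    for L,c,o in((T,ct,(380,150)),(S,cs,(190,215))):
        for s,y,p in L:
            s=P[4] if s==-1 else s
            r.append(proj(c,lidpt(P,s,y))-f(p,o))
    for y,p in B:
        w=P[2];q=[P[0]+np.cos(w)*.042-np.sin(w)*y,P[1]+np.sin(w)*.042+np.cos(w)*y,0]
        r.append(.5*(proj(cs,q)-f(p,(190,215))))
    return np.concatenate(r)
q=least_squares(res,[.51,.05,0.1,.2,.084]);print(q.x);print(res(q.x).reshape(-1,2))
P=q.x;print("press",lidpt(P,.074,0),"shut",lidpt([*P[:3],0],.074,0))
print(proj(ct,lidpt(P,.074,0)))
# tweezers
for n,p in dict(hinge=(275.5,230.5),ga=(315,229),gb=(314.5,243)).items(): print(n,atz(ct,p,.012))
a=ct["frame"][215:260,265:350][:,:,::-1]
cv2.imwrite("pics/z3.png",cv2.resize(a,None,fx=9,fy=9,interpolation=cv2.INTER_CUBIC))
a=cs["frame"][175:215,265:345][:,:,::-1]
cv2.imwrite("pics/z4.png",cv2.resize(a,None,fx=9,fy=9,interpolation=cv2.INTER_CUBIC))
E
```

```text
[0.5098 0.0522 0.0831 0.1881 0.0858]
[[ 0.9205  0.4399]
 [-1.7263  0.6669]
 [ 0.463  -0.9912]
 [-1.329  -0.1121]
 [-0.5965  0.2124]
 [-0.6361  0.3048]
 [ 0.4535  0.2206]
 [-0.9878  0.3018]
 [-0.0933 -0.6019]
 [-1.0652 -0.2218]
 [-0.1757  0.727 ]
 [-0.1351  0.6942]
 [-0.556   0.4157]
 [ 0.2302  0.3191]]
press [0.4801 0.0498 0.0617] shut [0.4779 0.0496 0.048 ]
[414.305  195.0512]
hinge [0.4094 0.3688 0.012 ]
ga [0.4104 0.276  0.012 ]
gb [0.3777 0.278  0.012 ]
```

View pics/z3.png

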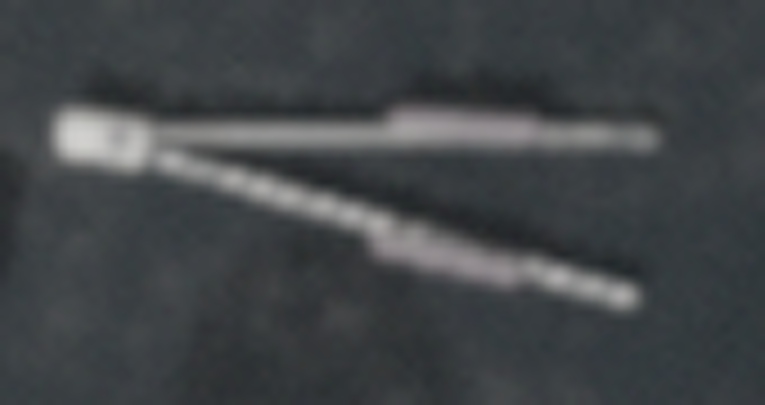

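View pics/z4.png

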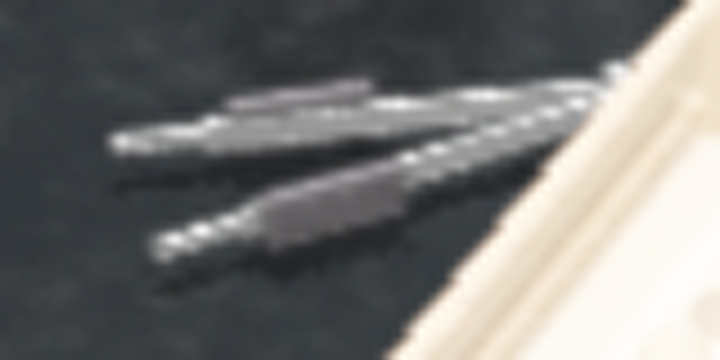

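```bash
python3 - <<'E'
import cv2
a=cv2.imread("pics/top0.png")
cv2.imwrite("pics/z5.png",cv2.resize(a[230:400,40:270],None,fx=3.4,fy=3.4,interpolation=cv2.INTER_CUBIC))
a=cv2.imread("pics/scene0.png")
cv2.imwrite("pics/z6.png",cv2.resize(a[0:160,320:520],None,fx=3.6,fy=3.6,interpolation=cv2.INTER_CUBIC))
E
```

```text
(no output)
```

View pics/z5.png

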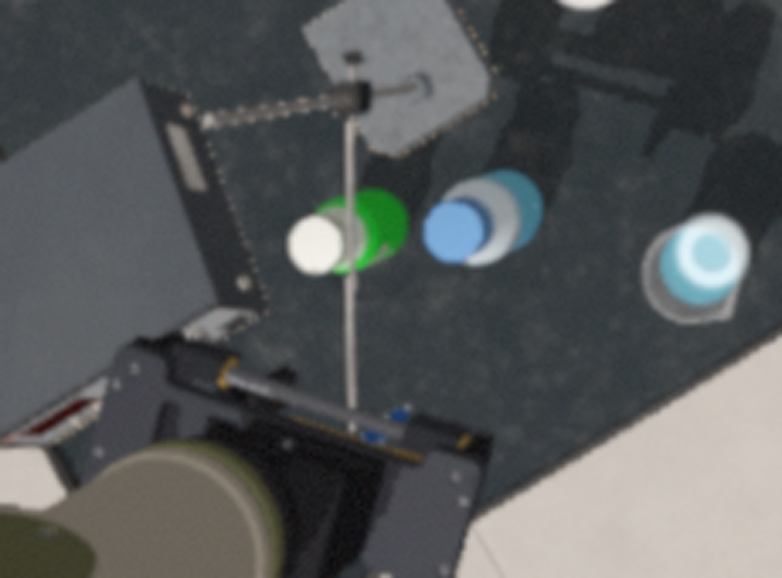

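View pics/z6.png

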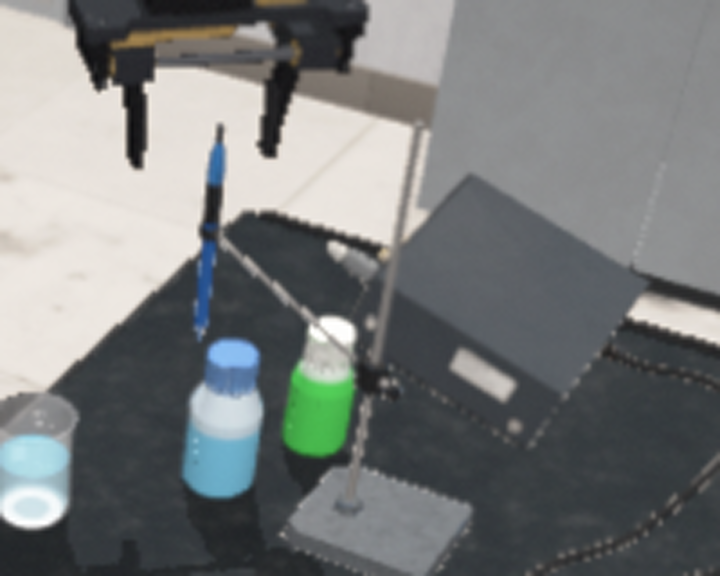

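```bash
cat >> h.py <<'E'
def tri(ct,p,cs,q):
    a,d=ray(ct,p);b,e=ray(cs,q)
    t=np.linalg.lstsq(np.stack([d,-e],1),b-a,rcond=None)[0]
    return (a+t[0]*d+b+t[1]*e)/2, np.linalg.norm(a+t[0]*d-b-t[1]*e)
from scipy.spatial.transform import Rotation as Ro
def go(pos,yaw=None,Rt=None):
    """pos/yaw world -> tool shift cm + rotvec. yaw = direction angle of tool x axis (tool down)"""
    s=read_state();R0=Ro.from_quat(s["eef_rot"]).as_matrix()
    if Rt is None:
        Rt=R0 if yaw is None else np.array([[np.cos(yaw),np.sin(yaw),0],[np.sin(yaw),-np.cos(yaw),0],[0,0,-1]])
    d=R0.T@(np.array(pos)-s["ee_pos"])*100
    return d.round(2),Ro.from_matrix(R0.T@Rt).as_rotvec().round(4)
E
python3 - <<'E'
from h import *
np.set_printoptions(precision=4,suppress=True)
ct=camera("top");cs=camera("scene")
A=lambda x,y:(40+x/3.4,230+y/3.4)
B=lambda x,y:(320+x/3.6,y/3.6)
for n,a,b in(("elec top",A(365,437),B(220,130)),("clamp",A(350,435),B(210,230)),("elec bot",A(402,410),B(200,335)),("rodclamp",A(355,97),B(370,375)),("rodtop",A(205,122),B(420,125)),("base",A(423,85),B(348,505)),("bluecap",A(453,232),B(234,355)),("whitecap",A(315,245),B(332,330))):
    print(n,*tri(ct,a,cs,b))
# box corner
print("box",*tri(ct,(260+95/3,100+290/3),cs,(180+370/3,140+245/3)))
print("box2",*tri(ct,(260+315/3,100+135/3),cs,(180+333/3,140+315/3)))
s=read_state();R=Ro.from_quat(s["eef_rot"]).as_matrix();print(R)
F=lambda x,y:(265+(x+.5)/9-.5,215+(y+.5)/9-.5)
tw={n:atz(ct,F(*p),z) for n,p,z in(("ta",(655,138),.011),("tb",(636,300),.011),("ga",(462,118),.018),("gb",(447,264),.018),("h",(100,138),.016),("hend",(55,132),.012))}
for k,v in tw.items(): print(k,v)
G=lambda x,y:(265+(x+.5)/9-.5,175+(y+.5)/9-.5)
print(tri(ct,F(655,138),cs,G(112,142)),tri(ct,F(636,300),cs,G(155,248)))
print(np.linalg.norm(tw["ta"]-tw["tb"]))
E
```

```text
elec top [0.184  0.6005 0.2354] 0.02331394742592088
clamp [0.1509 0.6389 0.1351] 0.0016320604488967302
elec bot [0.1397 0.6454 0.0348] 0.001971284200318441
rodclamp [0.3575 0.6378 0.1266] 0.0029329278634776345
rodtop [0.3562 0.6423 0.3062] 0.0021920116169671863
base [0.3594 0.6358 0.016 ] 0.006312820355833941
bluecap [0.2714 0.583  0.1094] 0.00404853701652572
whitecap [0.2621 0.6771 0.0982] 0.0033151796352200733
box [ 0.4757  0.292  -0.0143] 0.08193730502228204
box2 [0.5935 0.1616 0.0849] 0.004087807432988403
[[-0.9527  0.3039 -0.    ]
 [ 0.3039  0.9527  0.0001]
 [ 0.      0.0001 -1.    ]]
ta [0.4069 0.2236 0.011 ]
tb [0.3649 0.2298 0.011 ]
ga [0.4135 0.2738 0.018 ]
gb [0.3759 0.2787 0.018 ]
h [0.4108 0.368  0.016 ]
hend [0.4127 0.3801 0.012 ]
(array([0.405 , 0.2209, 0.0489]), np.float64(0.00952587031701198)) (array([ 0.366 ,  0.2342, -0.0287]), np.float64(0.01319288182331954))
0.04240564433143824
```

```bash
python3 - <<'E'
from h import *
print(go([.478,.0496,.16],1.654), go([.35,.29,.24],1.654))
E
```

```text
(array([-44.03, -43.25,   6.25]), array([ 1.0000e-04, -1.0000e-04,  1.1788e+00])) (array([-24.53, -24.24,  -1.75]), array([ 1.0000e-04, -1.0000e-04,  1.1788e+00]))
```

Emit:
{"api": "play_rows", "payload": {"moves": [[[-24.5,-24.2,-1.8],[0,0,1.18],0],[[-24.5,-24.2,-1.8],[0,0,1.18],0],[[-24.5,-24.2,-1.8],[0,0,1.18],0],[[-24.5,-24.2,-1.8],[0,0,1.18],0],[[-24.5,-24.2,-1.8],[0,0,1.18],0],[[-44,-43.3,4],[0,0,1.18],0],[[-44,-43.3,4],[0,0,1.18],0],[[-44,-43.3,6],[0,0,1.18],0]], "grip_force": 20}}

```text
time: 2.5
ee_pos: [0.4213, 0.1557, 0.1989]
eef_rot: [0.678, 0.735, 0.001, 0.0]
ft_force: [1.2, 0.3, -0.5]
width: 0.0151
```

Emit:
{"api": "play_rows", "payload": {"moves": [[[0,0,0],[0,0,0],0],[[0,0,0],[0,0,0],0]]}}

```text
time: 2.75
ee_pos: [0.4202, 0.1578, 0.1987]
eef_rot: [0.678, 0.735, 0.0, -0.0]
ft_force: [-0.1, -0.4, 0.0]
width: 0.0018
```

```bash
python3 - <<'E'
from h import *
s=read_state();print(s)
print(go([.478,.0496,.075],1.654))
E
```

```text
{'time': 2.75, 'joint_positions': array([-0.85263638, -0.06530141,  0.38015521,  1.95267097,  0.02501824,
        1.2493105 , -0.39914371]), 'joint_vel': array([-1.72274608e-02, -1.64725278e-03, -2.08384208e-02, -5.73860404e-03,
        2.13902154e-03, -7.38401989e-06, -9.55310658e-04]), 'joint_torque': array([ 1.50854710e+00, -2.98575765e+01,  3.49836331e-01, -3.75523138e+01,
        1.13554741e-01,  9.82847298e-03,  8.05023825e-02]), 'ee_pos': array([0.4202101 , 0.15783695, 0.19872667]), 'eef_rot': array([ 6.77540205e-01,  7.35485677e-01,  2.50075110e-04, -1.63578593e-04]), 'ft_force': array([-0.06970681, -0.36814302,  0.03386539]), 'torque': array([-0.02216589,  0.02750731,  0.03355781]), 'width': 0.0017774616584534761}
(array([-11.27,   4.87,  12.37]), array([ 0.0001, -0.0006, -0.0012]))
```

Emit:
{"api": "play_rows", "payload": {"moves": [[[-11.3,4.9,4],[0,0,0],0],[[-11.3,4.9,4],[0,0,0],0],[[-11.3,4.9,8],[0,0,0],0],[[-11.3,4.9,12.2],[0,0,0],0],[[-11.3,4.9,12.2],[0,0,0],0]]}}

```text
time: 3.38
ee_pos: [0.4764, 0.0497, 0.0746]
eef_rot: [0.677, 0.736, -0.002, -0.001]
ft_force: [-0.8, 0.1, 1.3]
width: 0.0008
```

```bash
python3 - <<'E'
from h import *
s=read_state();print(s["ee_pos"],s["ft_force"])
print(go([.478,.0496,.050],1.654))
c=camera("scene");cv2.imwrite("pics/a1.png",cv2.resize(c["frame"][170:310,140:320][:,:,::-1],None,fx=4,fy=4))
E
```

```text
[0.4764184  0.0496757  0.07462063] [-0.80457967  0.09295625  1.28907409]
(array([-0.02,  0.17,  2.46]), array([-0.0049,  0.0013,  0.0009]))
```

View pics/a1.png

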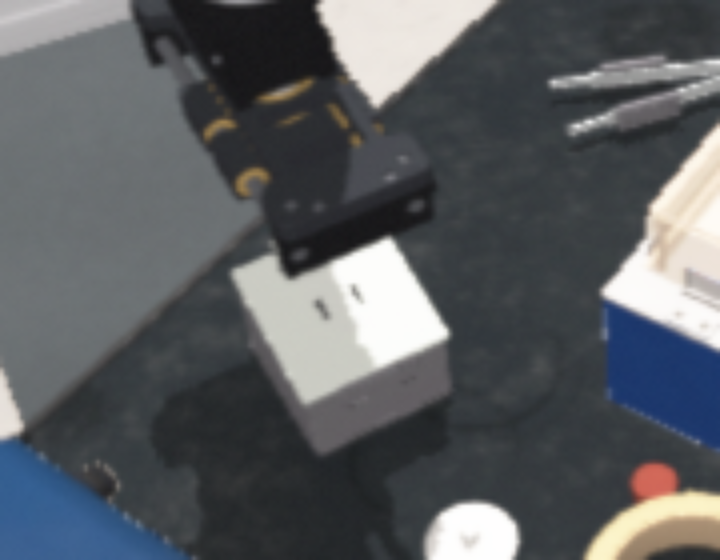

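The closed fingers stand above the free edge of the lid, at about (345,255) in this crop. I'll press down slowly.

Emit:
{"api": "play_rows", "payload": {"moves": [[[0,0.1,0.7],[0,0,0],0],[[0,0.1,1.2],[0,0,0],0],[[0,0.1,1.6],[0,0,0],0],[[0,0.1,2.0],[0,0,0],0],[[0,0.1,2.3],[0,0,0],0],[[0,0.1,2.5],[0,0,0],0],[[0,0.1,2.65],[0,0,0],0]]}}

```text
time: 4.3
ee_pos: [0.4793, 0.0488, 0.0499]
eef_rot: [0.678, 0.735, -0.0, -0.0]
ft_force: [-3.0, 0.4, 3.2]
width: 0.0003
```

Emit:
{"api": "play_rows", "payload": {"moves": [[[0,0,0.1],[0,0,0],0],[[0,0,0.2],[0,0,0],0],[[0,0,0.3],[0,0,0],0],[[0,0,0.3],[0,0,0],0]]}}

```text
time: 4.8
ee_pos: [0.4794, 0.0489, 0.0478]
eef_rot: [0.678, 0.735, 0.0, -0.0]
ft_force: [-8.8, 0.3, 18.2]
width: 0.0007
```

Emit:
{"api": "play_rows", "payload": {"moves": [[[0,0,0.1],[0,0,0],0],[[0,0,0.1],[0,0,0],0]]}}

```text
time: 5.05
ee_pos: [0.4794, 0.0488, 0.0474]
eef_rot: [0.678, 0.735, 0.0, -0.001]
ft_force: [-12.5, -1.6, 27.2]
width: 0.0005
```

Emit:
{"api": "play_rows", "payload": {"moves": [[[0,0,-1.5],[0,0,0],0],[[0,0,-5],[0,0,0],0],[[8,0,-9],[0,0,0],0],[[14,0,-9],[0,0,0],0],[[14,0,-9],[0,0,0],0],[[14,0,-9],[0,0,0],0]]}}

```text
time: 5.8
ee_pos: [0.468, 0.1902, 0.1364]
eef_rot: [0.676, 0.737, 0.001, 0.0]
ft_force: [-0.1, -0.6, -0.3]
width: 0.0002
```

```bash
python3 - <<'E'
from h import *
for n,(a,b,c,d) in dict(top=(140,220,370,450),scene=(210,295,185,265)).items():
    k=camera(n);save(k,"b_"+n);cv2.imwrite(f"pics/bz_{n}.png",cv2.resize(k["frame"][a:b,c:d][:,:,::-1],None,fx=7,fy=7,interpolation=cv2.INTER_CUBIC))
E
```

```text
(no output)
```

View pics/bz_top.png

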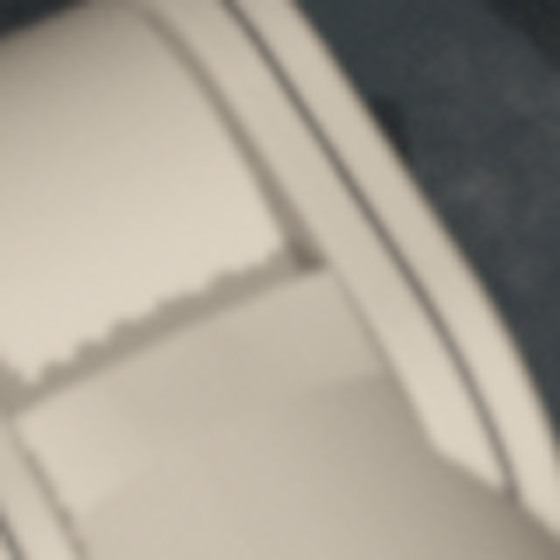

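View pics/bz_scene.png

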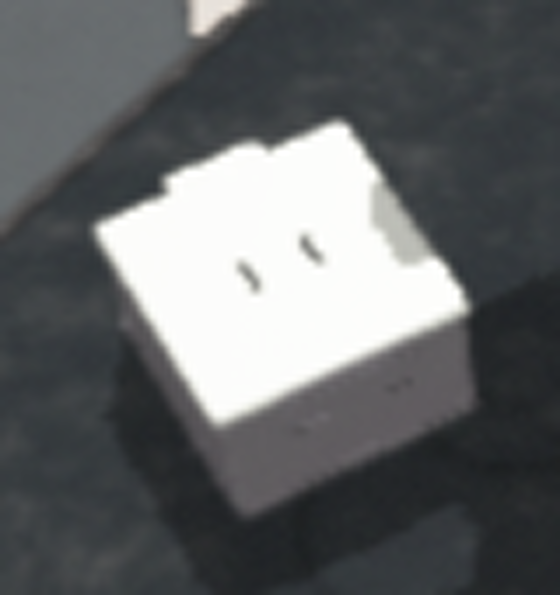

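View pics/b_scene.png

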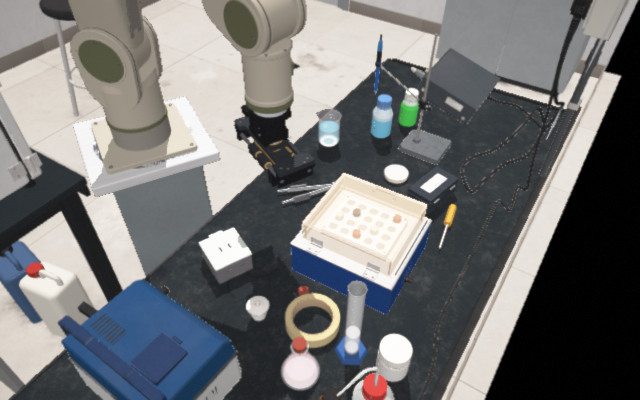

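```bash
python3 - <<'E'
from h import *
from scipy.optimize import least_squares
np.set_printoptions(precision=4,suppress=True)
ct=camera("top");cs=camera("scene")
print("beige near",*tri(ct,(260+85/3,100+262/3),cs,(180+490/3,140+102/3)))
print("beige right",*tri(ct,(260+282/3,100+132/3),cs,(180+370/3,140+245/3)))
for z in(.06,.085,.1):print("white corner",z,atz(ct,(260+95/3,100+290/3),z))
f=lambda p:(np.array(p)+.5)/7-.5+np.array((185,210))
S=[(0,-.038,(218,423)),(0,.038,(470,307)),(.0845,-.038,(95,228)),(.0845,.038,(343,122)),(.042,-.0095,(249,275)),(.042,.0095,(312,248))]
B=[(-.038,(248,518)),(.038,(470,405))]
def res(P):
    r=[proj(cs,lidpt(P,s,y))-f(p) for s,y,p in S]
    for y,p in B:
        w=P[2];q=[P[0]+np.cos(w)*.042-np.sin(w)*y,P[1]+np.sin(w)*.042+np.cos(w)*y,0]
        r.append(proj(cs,q)-f(p))
    return np.concatenate(r)
q=least_squares(res,[.51,.05,0.1,.0]);print(q.x);print(res(q.x).reshape(-1,2))
q=least_squares(lambda p:res([*p,0]),[.51,.05,0.1]);print(q.x,q.cost)
s=read_state();print(s["joint_positions"])
print(go([.3947,.2763,.10],np.radians(80)),go([.3947,.2763,.004],np.radians(80)))
E
```

```text
beige near [0.4994 0.3302 0.1285] 0.0032519244801727815
beige right [0.5875 0.191  0.1315] 0.005980166259182037
white corner 0.06 [0.4843 0.3262 0.06  ]
white corner 0.085 [0.4823 0.3247 0.085 ]
white corner 0.1 [0.4811 0.3238 0.1   ]
[0.5095 0.0531 0.0933 0.001 ]
[[ 0.3793 -0.772 ]
 [-0.7833 -0.3417]
 [ 0.7234 -0.5495]
 [-1.0093  0.0187]
 [ 0.2753  0.4263]
 [-0.162   0.4513]
 [-0.6694  0.3684]
 [ 1.2357  0.4536]]
[0.5095 0.0531 0.0932] 3.059717665267934
[-0.88    0.1346  0.4434  1.907  -0.0639  1.1137 -0.3321]
(array([ 9.5 , -6.62,  3.59]), array([0.0001, 0.0003, 0.2544])) (array([ 9.51, -6.62, 13.19]), array([0.0001, 0.0003, 0.2544]))
```

```bash
python3 - <<'E'
from h import *
print(go([.3922,.2737,.10],np.radians(80)),go([.3922,.2737,.0045],np.radians(80)))
E
```

```text
(array([ 9.26, -6.89,  3.59]), array([1.000e-04, 3.000e-04, 2.544e-01])) (array([ 9.27, -6.89, 13.14]), array([1.000e-04, 3.000e-04, 2.544e-01]))
```

Emit:
{"api": "play_rows", "payload": {"moves": [[[0,-6.9,0],[0,0,0.15],8.7],[[9.3,-6.9,0],[0,0,0.254],8.7],[[9.3,-6.9,0],[0,0,0.254],8.7],[[9.3,-6.9,4],[0,0,0.254],8.7],[[9.3,-6.9,7.5],[0,0,0.254],8.7],[[9.3,-6.9,7.5],[0,0,0.254],8.7]]}}

```text
time: 6.75
ee_pos: [0.3906, 0.2732, 0.0592]
eef_rot: [0.766, 0.643, -0.002, 0.0]
ft_force: [0.1, -0.2, -1.1]
width: 0.0524
```

```bash
python3 - <<'E'
from h import *
s=read_state();print(s["joint_positions"],s["ee_pos"])
print(go([.3922,.2737,.0045],np.radians(80)))
c=camera("scene");cv2.imwrite("pics/c1.png",cv2.resize(c["frame"][110:270,230:400][:,:,::-1],None,fx=4,fy=3.7,interpolation=cv2.INTER_CUBIC))
E
```

```text
[-1.02288328  0.17859576  0.34278644  2.03703154 -0.0727162   0.94214201
 -0.81571428] [0.39062788 0.27317864 0.05918347]
(array([0.1 , 0.16, 5.47]), array([-0.0024,  0.0042,  0.0009]))
```

View pics/c1.png

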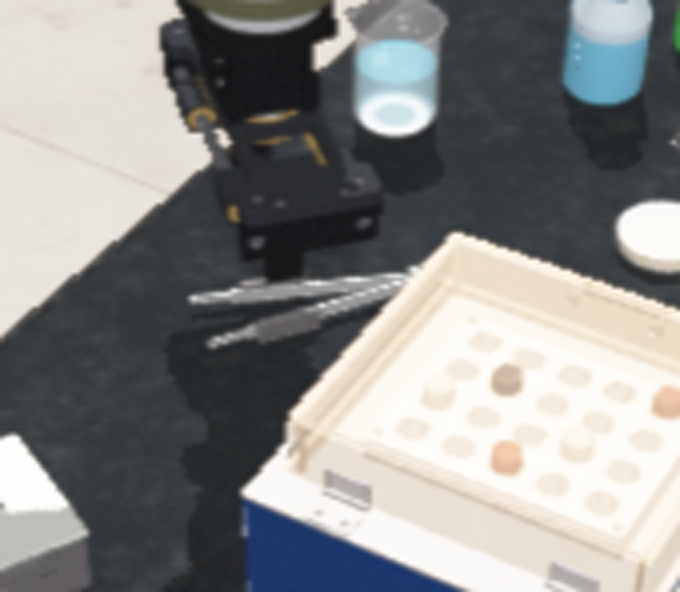

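Emit:
{"api": "play_rows", "payload": {"moves": [[[0,0,0],[0,0,0],8.7],[[0,0,0],[0,0,0],8.7],[[0,0,0],[0,0,0],8.7],[[0,0,0],[0,0,0],8.7]]}}

```text
time: 7.3
ee_pos: [0.3917, 0.2756, 0.0614]
eef_rot: [0.765, 0.644, 0.0, -0.0]
ft_force: [0.0, -0.2, -0.2]
width: 0.0861
```

```bash
python3 - <<'E'
from h import *
s=read_state();print(s["width"],s["ee_pos"])
print(go([.3922,.2737,.0045],np.radians(80)))
E
```

```text
0.0860811299161827 [0.39167496 0.27558823 0.06137308]
(array([-0.18,  0.08,  5.69]), array([ 0.0003, -0.0006,  0.0026]))
```

Emit:
{"api": "play_rows", "payload": {"moves": [[[-0.2,0.1,2.5],[0,0,0],8.7],[[-0.2,0.1,4.2],[0,0,0],8.7],[[-0.2,0.1,5.2],[0,0,0],8.7],[[-0.2,0.1,5.65],[0,0,0],8.7],[[-0.2,0.1,5.65],[0,0,0],8.7]]}}

```text
time: 7.92
ee_pos: [0.3923, 0.2734, 0.0047]
eef_rot: [0.765, 0.644, 0.0, -0.0]
ft_force: [1.0, 0.1, 0.5]
width: 0.0869
```

```bash
python3 - <<'E'
from h import *
s=read_state();print(s["width"],s["ee_pos"],s["ft_force"])
c=camera("scene");cv2.imwrite("pics/c2.png",cv2.resize(c["frame"][130:250,230:400][:,:,::-1],None,fx=4.5,fy=4.5,interpolation=cv2.INTER_CUBIC))
E
```

```text
0.08690526885144323 [0.39229691 0.27338695 0.00467864] [1.02974569 0.09215619 0.46159708]
```

View pics/c2.png

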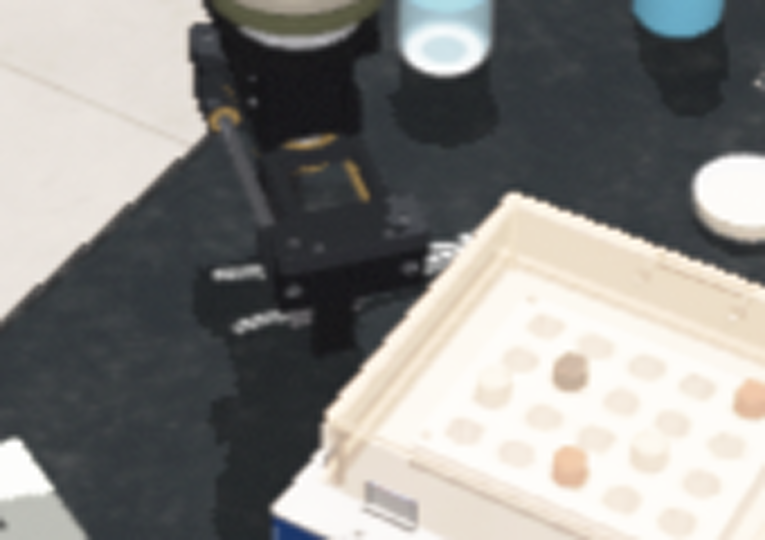

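The fingers straddle the tweezers with no contact. Next I close them in stages.

Emit:
{"api": "play_rows", "payload": {"moves": [[[0,0,0],[0,0,0],4.8],[[0,0,0],[0,0,0],4.8],[[0,0,0],[0,0,0],4.8],[[0,0,0],[0,0,0],4.8],[[0,0,0],[0,0,0],3.5],[[0,0,0],[0,0,0],3.0],[[0,0,0],[0,0,0],2.7],[[0,0,0],[0,0,0],2.6]], "grip_force": 20}}

```text
time: 8.98
ee_pos: [0.3922, 0.2733, 0.0046]
eef_rot: [0.765, 0.644, 0.0, -0.0]
ft_force: [0.2, 0.0, 0.8]
width: 0.0274
```

Emit:
{"api": "play_rows", "payload": {"moves": [[[0,0,0],[0,0,0],2.6],[[0,0,0],[0,0,0],2.5],[[0,0,0],[0,0,0],2.5]]}}

```text
time: 9.35
ee_pos: [0.3922, 0.2733, 0.0046]
eef_rot: [0.765, 0.644, 0.0, -0.0]
ft_force: [0.5, 0.1, 0.3]
width: 0.0251
```

```bash
python3 - <<'E'
from h import *
s=read_state();print(s["width"],s["ee_pos"],s["ft_force"])
c=camera("scene");cv2.imwrite("pics/c3.png",cv2.resize(c["frame"][150:230,250:350][:,:,::-1],None,fx=7,fy=7,interpolation=cv2.INTER_CUBIC))
E
```

```text
0.025067734652405534 [0.39220701 0.2733124  0.00455327] [0.47377553 0.05150806 0.27494146]
```

View pics/c3.png

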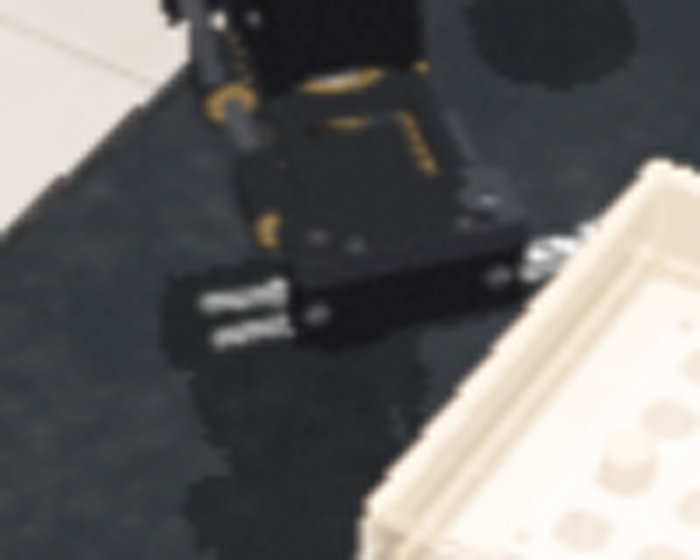

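Emit:
{"api": "play_rows", "payload": {"moves": [[[0,0,-1],[0,0,0],2.5],[[0,0,-4],[0,0,0],2.5],[[0,0,-8],[0,0,0],2.5],[[0,0,-12],[0,0,0],2.5],[[0,0,-16],[0,0,0],2.5],[[0,0,-16],[0,0,0],2.5]]}}

```text
time: 10.15
ee_pos: [0.3936, 0.2744, 0.168]
eef_rot: [0.765, 0.644, 0.003, -0.0]
ft_force: [0.3, -0.1, -1.5]
width: 0.0249
```

```bash
python3 - <<'E'
from h import *
s=read_state();print(s["width"],s["ee_pos"],s["joint_positions"])
print(go([.4629,.0486,.12],np.radians(185)),go([.43,.16,.16],np.radians(140)))
c=camera("scene");cv2.imwrite("pics/d1.png",cv2.resize(c["frame"][50:210,200:400][:,:,::-1],None,fx=3.7,fy=3.7,interpolation=cv2.INTER_CUBIC))
E
```

```text
0.024945822662589334 [0.39360847 0.27436284 0.1680395 ] [-1.04611775  0.03676864  0.35276983  1.92760644 -0.01481065  1.17357386
 -0.8602117 ]
(array([-21.08,  10.68,   4.73]), array([ 6.9000e-03, -8.0000e-04, -1.8304e+00])) (array([-10.65,   5.54,   0.77]), array([ 0.0055, -0.003 , -1.045 ]))
```

View pics/d1.png

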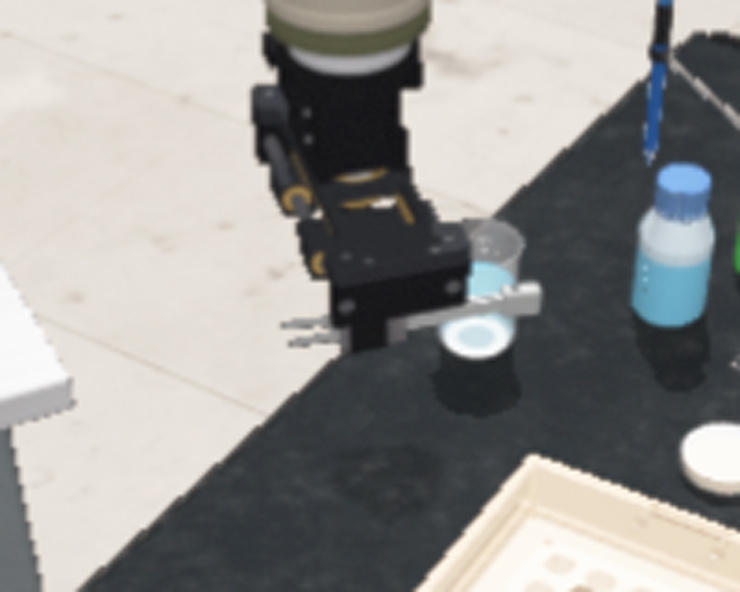

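Emit:
{"api": "play_rows", "payload": {"moves": [[[-1,0.5,0],[0,0,-0.15],2.5],[[-3,1.5,0],[0,0,-0.3],2.5],[[-5.5,2.8,0],[0,0,-0.45],2.5],[[-8,4,0],[0,0,-0.6],2.5],[[-10.5,5.4,0],[0,0,-0.75],2.5],[[-13,6.7,0],[0,0,-0.9],2.5],[[-15.5,7.9,0],[0,0,-1.05],2.5],[[-18,9.1,0],[0,0,-1.2],2.5]]}}

```text
time: 11.2
ee_pos: [0.4505, 0.0792, 0.1635]
eef_rot: [0.266, 0.964, -0.001, -0.001]
ft_force: [0.1, 0.3, -1.3]
width: 0.0251
```

```bash
python3 - <<'E'
from h import *
s=read_state();print(s["width"],s["ee_pos"],s["joint_positions"])
print(go([.4629,.0486,.12],np.radians(185)))
E
```

```text
0.025065738755259952 [0.45047821 0.07922056 0.16354191] [-0.83202243 -0.01842249  0.55962485  1.98698224  0.01089148  1.17200219
  0.75618795]
(array([-2.64, -1.99,  4.35]), array([-0.0011, -0.0014, -0.6252]))
```

Emit:
{"api": "play_rows", "payload": {"moves": [[[-1.3,-1,1],[0,0,-0.16],2.5],[[-2.6,-2,2.5],[0,0,-0.32],2.5],[[-2.6,-2,3.5],[0,0,-0.47],2.5],[[-2.6,-2,4.3],[0,0,-0.625],2.5],[[-2.6,-2,4.3],[0,0,-0.625],2.5],[[-2.6,-2,4.3],[0,0,-0.625],2.5]]}}

```text
time: 11.95
ee_pos: [0.4628, 0.0497, 0.1214]
eef_rot: [-0.039, 0.999, -0.0, -0.0]
ft_force: [0.1, -0.3, -0.8]
width: 0.0252
```

```bash
python3 - <<'E'
from h import *
s=read_state();print(s["width"],s["ee_pos"],s["joint_positions"])
for n in("scene","top"):
    c=camera(n);save(c,"e_"+n)
    if n=="scene": cv2.imwrite("pics/e1.png",cv2.resize(c["frame"][170:280,160:280][:,:,::-1],None,fx=5.4,fy=5.4,interpolation=cv2.INTER_CUBIC))
    else: cv2.imwrite("pics/e2.png",cv2.resize(c["frame"][120:250,360:480][:,:,::-1],None,fx=4.5,fy=4.5,interpolation=cv2.INTER_CUBIC))
E
```

```text
0.025240860463020508 [0.46278683 0.04974254 0.1214046 ] [-0.78168985  0.05752943  0.60030138  2.02036094 -0.03680076  1.07450907
  1.48489121]
```

View pics/e1.png

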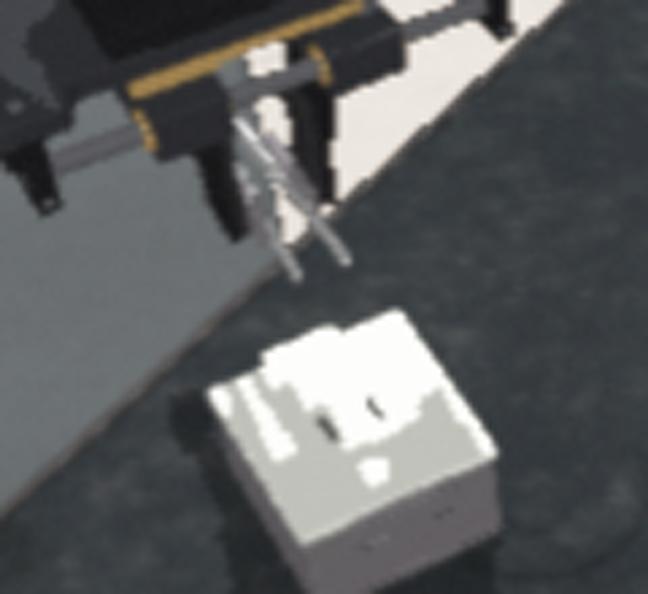

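View pics/e2.png

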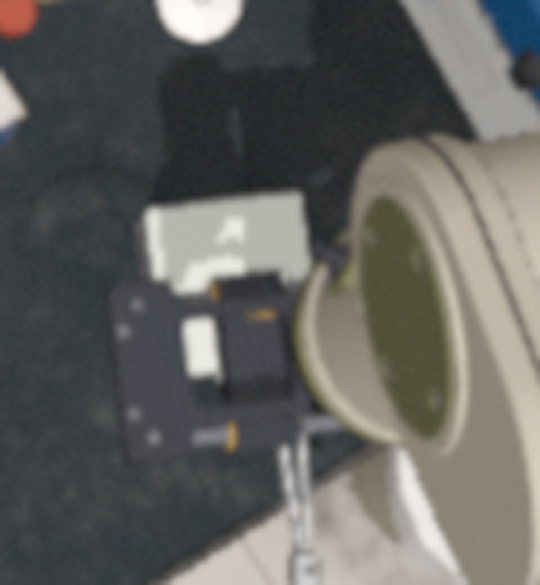

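The tweezers are held with the tips pointing +x, at crop (297,278) and (348,262), above and short of the lid. Next I measure the tips at a larger scale.

```bash
python3 - <<'E'
from h import *
np.set_printoptions(precision=4,suppress=True)
c=camera("scene")
cv2.imwrite("pics/f1.png",cv2.resize(c["frame"][195:230,195:235][:,:,::-1],None,fx=16,fy=16,interpolation=cv2.INTER_CUBIC))
s=read_state();tz=s["ee_pos"][2]+.0045
R=Ro.from_quat(s["eef_rot"]).as_matrix()
fw=-R[:,0]; lf=-R[:,1]  # forward of tweezers ; check
print(fw,lf)
for q in("tip_a","tip_b","tweezers"):
    for r in recognise(c,q)[:3]: print(q,r["at"],r["conf"])
# predicted inner tip px
for sgn in(1,-1):
  y=np.array([-fw[1],fw[0],0]); p=s["ee_pos"]+.047*fw+[0,0,.0045]+sgn*.008*y
  print(sgn,p,proj(c,p),(proj(c,p)-[195,195]+.5)*16)
E
```

```text
[0.9968 0.0805 0.0003] [ 0.0805 -0.9968 -0.0002]
tip_a [226.0, 251.5] 0.57
tip_a [206.8, 201.2] 0.55
tip_a [208.5, 211.5] 0.39
tip_b [226.0, 251.5] 0.57
tip_b [206.8, 201.2] 0.55
tip_b [208.5, 211.5] 0.39
tweezers [208.1, 210.7] 0.68
tweezers [212.9, 201.5] 0.67
1 [0.5093 0.0617 0.1262] [223.8423 219.3987] [469.4774 398.3791]
-1 [0.5105 0.0457 0.1262] [216.1436 222.5671] [346.2969 449.0743]
```

View pics/f1.png

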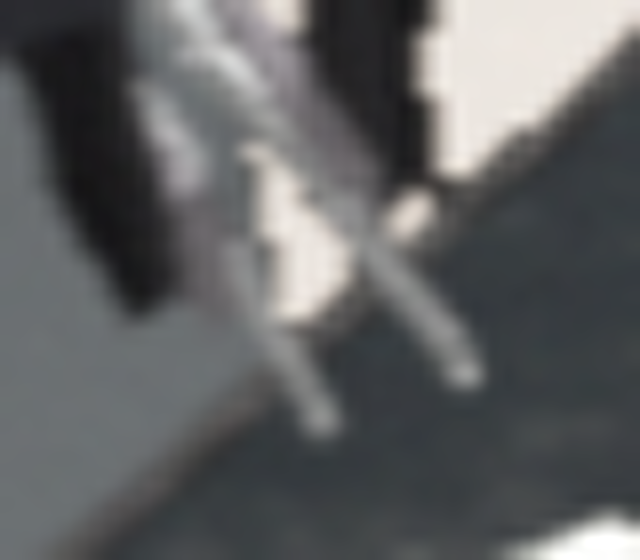

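```bash
python3 - <<'E'
from h import *
np.set_printoptions(precision=4,suppress=True)
c=camera("scene")
tcp=np.array([.3936,.2744,.1680]);th=np.radians(-100);f=np.array([np.cos(th),np.sin(th),0]);y=np.array([-f[1],f[0],0])
for n,dx,dy,dz in(("tipa",.047,.0092,.0045),("tipb",.047,-.0092,.0045),("hingeend_top",-.093,0,.0135),("hingeend_bot",-.093,0,-.0045)):
    p=tcp+dx*f+dy*y+[0,0,dz];print(n,proj(c,p),(proj(c,p)-[200,50])*3.7)
s=read_state();f=-Ro.from_quat(s["eef_rot"]).as_matrix()[:,0]
F=lambda x,y:np.array([(x+.5)/16-.5+195,(y+.5)/16-.5+195])
a=atz(c,F(470,380),s["ee_pos"][2]+.0045);b=atz(c,F(325,430),s["ee_pos"][2]+.0045)
print(a,b,a-b,np.linalg.norm(a-b),"mid rel",((a+b)/2-s["ee_pos"])@f,((a+b)/2-s["ee_pos"])@[-f[1],f[0],0])
print("dir",np.arctan2(*-(a-b)[:2][[0,1]]),"tool yaw",np.arctan2(f[1],f[0]))
E
```

```text
tipa [276.6058 143.8694] [283.4415 347.3168]
tipb [274.5283 138.7954] [275.7547 328.5431]
hingeend_top [337.7848 126.6068] [509.8038 283.4451]
hingeend_bot [337.5003 133.315 ] [508.7509 308.2654]
[0.5064 0.0628 0.1262] [0.5064 0.0445 0.1262] [-0.      0.0183  0.    ] 0.018279267338048556 mid rel 0.04351760028210094 0.0002423482667639129
dir 3.1408401387126625 tool yaw 0.08172733218283311
```

```bash
python3 - <<'E'
import cv2
a=cv2.imread("pics/d1.png")[230:420,250:580]
cv2.imwrite("pics/d2.png",cv2.resize(a,None,fx=2.4,fy=2.4,interpolation=cv2.INTER_CUBIC))
E
```

```text
(no output)
```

View pics/d2.png

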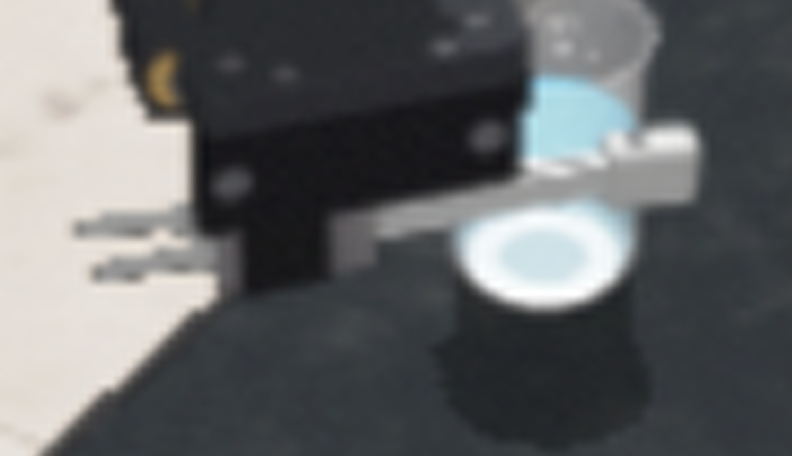

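The tip gap looks right: tip centres are 18.3 mm apart, less the tip thickness. The pitch is uncertain, so I'll turn the tweezers side-on to the scene camera and measure it at rest.

Emit:
{"api": "play_rows", "payload": {"moves": [[[0,0,-1],[0,0,0.18],2.5],[[0,0,-2],[0,0,0.36],2.5],[[0,0,-2],[0,0,0.54],2.5],[[0,0,-2],[0,0,0.72],2.5],[[0,0,-2],[0,0,0.9],2.5],[[0,0,-2],[0,0,1.08],2.5],[[0,0,-2],[0,0,1.26],2.5],[[0,0,-2],[0,0,1.4],2.5]]}}

```text
time: 13.3
ee_pos: [0.463, 0.0498, 0.1416]
eef_rot: [0.614, 0.789, 0.0, -0.0]
ft_force: [-0.3, -0.4, -0.6]
width: 0.0251
```

Emit:
{"api": "play_rows", "payload": {"moves": [[[0,0,0],[0,0,0.18],2.5],[[0,0,0],[0,0,0.3],2.5],[[0,0,0],[0,0,0.3],2.5],[[0,0,0],[0,0,0.3],2.5],[[0,0,0],[0,0,0.3],2.5]]}}

```text
time: 13.92
ee_pos: [0.463, 0.0498, 0.1415]
eef_rot: [0.723, 0.691, 0.0, -0.0]
ft_force: [0.2, -0.7, -0.8]
width: 0.0251
```

```bash
python3 - <<'E'
from h import *
np.set_printoptions(precision=4,suppress=True)
s=read_state();print(s["width"],s["ee_pos"],s["eef_rot"],s["joint_vel"])
c=camera("scene");save(c,"g1")
cv2.imwrite("pics/g2.png",cv2.resize(c["frame"][165:245,160:260][:,:,::-1],None,fx=8,fy=7.5,interpolation=cv2.INTER_CUBIC))
c=camera("top");save(c,"g3")
cv2.imwrite("pics/g4.png",cv2.resize(c["frame"][160:240,340:460][:,:,::-1],None,fx=6,fy=6,interpolation=cv2.INTER_CUBIC))
E
```

```text
0.025085368886117336 [0.463  0.0498 0.1415] [ 0.723   0.6909  0.     -0.    ] [ 0.0002  0.0008 -0.0009  0.0004  0.0006 -0.0016 -0.0071]
```

View pics/g2.png

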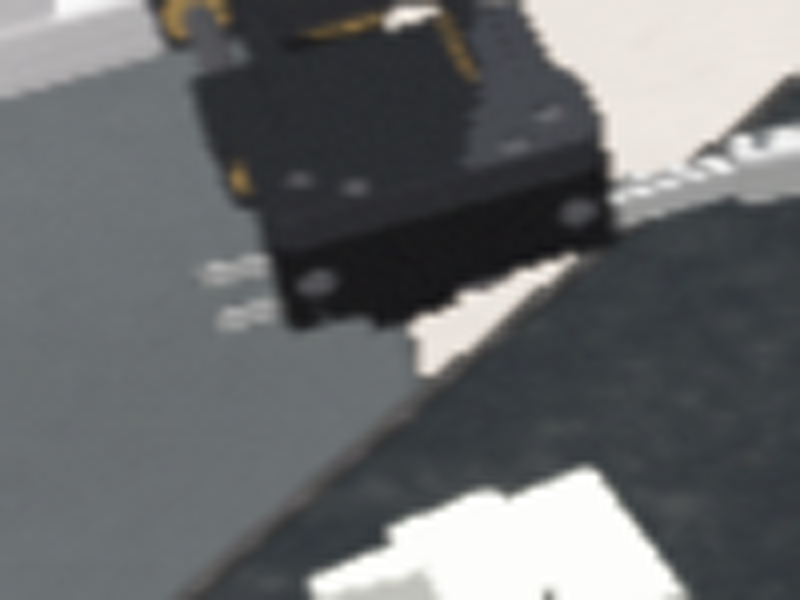

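View pics/g4.png

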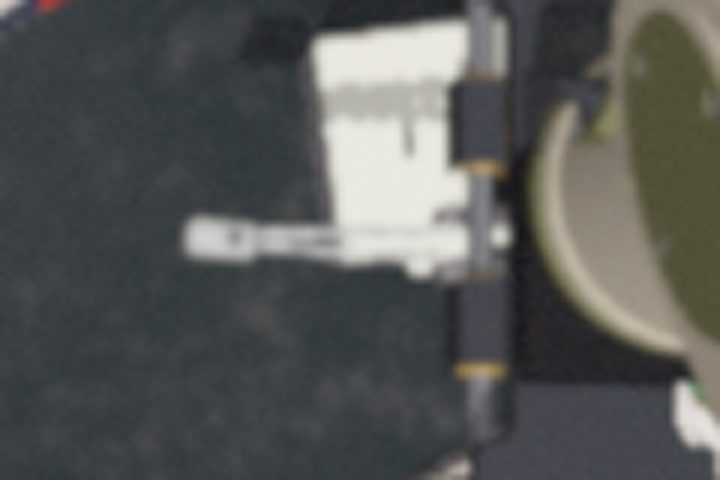

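```bash
python3 - <<'E'
import cv2
a=cv2.imread("pics/g1.png")[170:220,180:280]
cv2.imwrite("pics/g5.png",cv2.resize(a,None,fx=8,fy=8,interpolation=cv2.INTER_CUBIC))
E
```

```text
(no output)
```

View pics/g5.png

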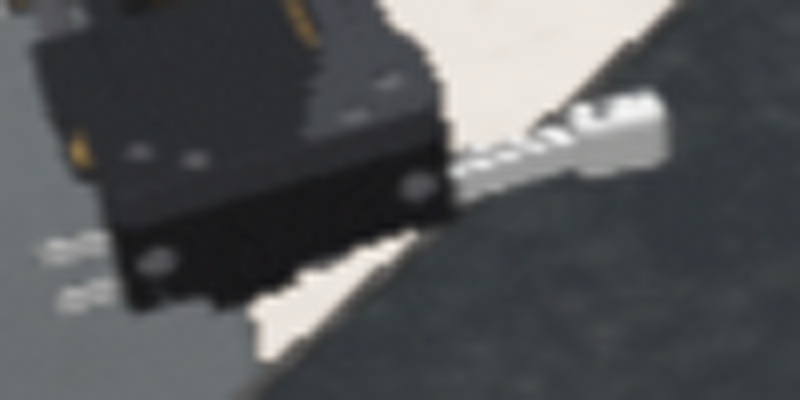

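```bash
cat > tw.py <<'E'
from h import *
from scipy.optimize import least_squares
np.set_printoptions(precision=4,suppress=True)
c=camera("scene");ct=camera("top");s=read_state()
R=Ro.from_quat(s["eef_rot"]).as_matrix();f=-R[:,0];y=np.array([-f[1],f[0],0]);tcp=s["ee_pos"]
print("f",f)
G=lambda x,yy:np.array([(x+.5)/8-.5+180,(yy+.5)/8-.5+170])
H=lambda x,yy:np.array([(x+.5)/6-.5+340,(yy+.5)/6-.5+160])
def P(v,l,w,h):
    dx,dy,dz,p,yw=v
    l2=l*np.cos(p)-h*np.sin(p);h2=l*np.sin(p)+h*np.cos(p)
    l3=l2-yw*w;w3=w+yw*l2
    return tcp+f*(l3+dx)+y*(w3+dy)+np.array([0,0,h2+dz])
def res(v,hw,e):
    r=[proj(c,P(v,.047,.0093,0))-G(62,302),proj(c,P(v,.047,-.0093,0))-G(42,252),
       proj(c,P(v,.047-e,hw,0))-G(668,145),(proj(ct,P(v,.047-e,0,.004))-H(185,238))]
    r=np.concatenate(r)
    return np.concatenate([r,[v[0]/.005,v[1]/.005,(v[2]-.0045)/.002]])
for hw in(.005,.007):
  for e in(.152,.155):
    q=least_squares(res,[0,0,.0045,0,0],args=(hw,e),x_scale=[.001,.001,.001,.01,.01]);print(hw,e,q.x,"pitch deg",np.degrees(q.x[3]),res(q.x,hw,e))
E
python3 tw.py
```

```text
f [-0.0465 -0.9989 -0.0001]
0.005 0.152 [-0.0039 -0.0007  0.0044  0.0621 -0.0089] pitch deg 3.5596502898943703 [ 0.2764 -0.1003  0.4503 -0.0725 -0.7003  0.0657  0.4633 -0.1859 -0.7869
 -0.1446 -0.0622]
0.005 0.155 [-0.0026 -0.0002  0.0048  0.0717 -0.0001] pitch deg 4.1094825838987035 [-0.3057  0.0926 -0.213   0.1322  0.0304  0.02   -0.3854  0.0197 -0.5232
 -0.0383  0.1319]
0.007 0.152 [-0.0039 -0.0011  0.0045  0.0509 -0.0093] pitch deg 2.916393422647468 [ 0.2243 -0.0683  0.4034 -0.0389 -0.4567  0.1053  0.5527 -0.0841 -0.7779
 -0.2129  0.0104]
0.007 0.155 [-0.0026 -0.0006  0.0049  0.0593 -0.0015] pitch deg 3.3965134468482185 [-0.376   0.1266 -0.2671  0.1658  0.2907  0.0285 -0.2961  0.097  -0.5131
 -0.1215  0.1779]
```

```bash
python3 - <<'E'
from h import *
np.set_printoptions(precision=4,suppress=True)
y=np.radians(185);Rt=np.array([[np.cos(y),np.sin(y),0],[np.sin(y),-np.cos(y),0],[0,0,-1]])@Ro.from_rotvec([0,.058,0]).as_matrix()
print(go([.4649,.0487,.10],Rt=Rt),go([.4649,.0487,.12],1.9*0+np.radians(185)))
E
```

```text
(array([-0.1 ,  0.2 ,  4.15]), array([ 0.0495,  0.0432, -1.704 ])) (array([-0.1 ,  0.2 ,  2.15]), array([ 0.    , -0.0001, -1.7046]))
```

Emit:
{"api": "play_rows", "payload": {"moves": [[[0,0,0],[0,0,-0.18],2.5],[[0,0,0],[0,0,-0.36],2.5],[[0,0,0],[0,0,-0.54],2.5],[[0,0,0],[0,0,-0.72],2.5],[[0,0,0],[0,0,-0.9],2.5],[[0,0,0],[0,0,-1.08],2.5],[[0,0,0],[0,0,-1.26],2.5],[[0,0,0],[0,0,-1.44],2.5]]}}

```text
time: 15.12
ee_pos: [0.463, 0.0498, 0.1415]
eef_rot: [0.086, 0.996, 0.0, 0.0]
ft_force: [-0.5, 0.4, -0.9]
width: 0.0252
```

```bash
python3 - <<'E'
from h import *
np.set_printoptions(precision=4,suppress=True)
y=np.radians(185);Rt=np.array([[np.cos(y),np.sin(y),0],[np.sin(y),-np.cos(y),0],[0,0,-1]])@Ro.from_rotvec([0,.058,0]).as_matrix()
print(go([.4649,.0487,.11],Rt=Rt))
E
```

```text
(array([-0.21, -0.08,  3.15]), array([ 0.0076,  0.0577, -0.2587]))
```

Emit:
{"api": "play_rows", "payload": {"moves": [[[-0.2,-0.1,1],[0.004,0.03,-0.13],2.5],[[-0.2,-0.1,2.2],[0.008,0.058,-0.26],2.5],[[-0.2,-0.1,3.1],[0.008,0.058,-0.26],2.5],[[-0.2,-0.1,3.1],[0.008,0.058,-0.26],2.5],[[-0.2,-0.1,3.1],[0.008,0.058,-0.26],2.5],[[-0.2,-0.1,3.1],[0.008,0.058,-0.26],2.5]]}}

```text
time: 15.88
ee_pos: [0.4649, 0.0486, 0.111]
eef_rot: [-0.041, 0.999, -0.001, -0.029]
ft_force: [0.1, -0.5, 0.1]
width: 0.0252
```

```bash
python3 - <<'E'
from h import *
np.set_printoptions(precision=4,suppress=True)
y=np.radians(185);Rt=np.array([[np.cos(y),np.sin(y),0],[np.sin(y),-np.cos(y),0],[0,0,-1]])@Ro.from_rotvec([0,.058,0]).as_matrix()
s=read_state();print(s["ee_pos"],s["eef_rot"],s["width"])
print(go([.4649,.0487,.066],Rt=Rt))
c=camera("scene");save(c,"h1")
cv2.imwrite("pics/h2.png",cv2.resize(c["frame"][200:262,190:254][:,:,::-1],None,fx=9,fy=9,interpolation=cv2.INTER_CUBIC))
E
```

```text
[0.4649 0.0486 0.111 ] [-0.0408  0.9988 -0.0011 -0.0287] 0.025165067732935743
(array([-0.25,  0.01,  4.49]), array([ 0.0004,  0.0006, -0.0057]))
```

View pics/h2.png

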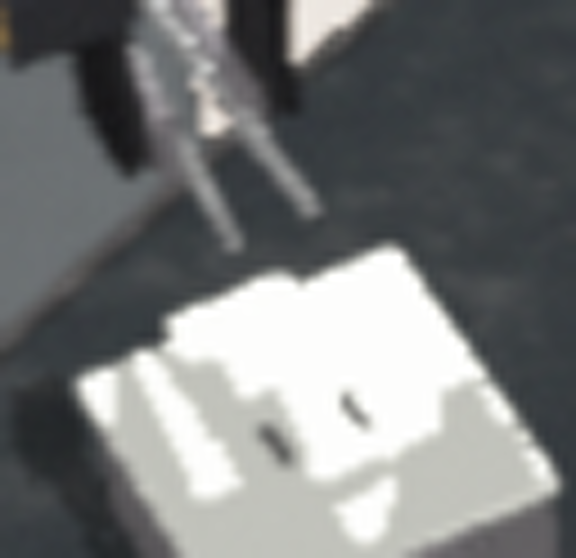

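Emit:
{"api": "play_rows", "payload": {"moves": [[[0,0,1.2],[0,0,0],2.5],[[-0.1,0,2.4],[0,0,0],2.5],[[-0.2,0,3.4],[0,0,0],2.5],[[-0.25,0,4.1],[0,0,-0.005],2.5],[[-0.25,0,4.4],[0,0,-0.005],2.5],[[-0.25,0,4.4],[0,0,-0.005],2.5],[[-0.25,0,4.4],[0,0,-0.005],2.5]]}}

```text
time: 16.8
ee_pos: [0.4649, 0.0485, 0.0667]
eef_rot: [-0.044, 0.999, -0.001, -0.029]
ft_force: [0.6, -0.7, -0.9]
width: 0.0252
```

```bash
python3 - <<'E'
from h import *
np.set_printoptions(precision=4,suppress=True)
s=read_state();print(s["ee_pos"],s["eef_rot"],s["width"],s["ft_force"])
c=camera("scene");save(c,"i1")
cv2.imwrite("pics/i2.png",cv2.resize(c["frame"][212:262,195:250][:,:,::-1],None,fx=12,fy=12,interpolation=cv2.INTER_CUBIC))
c=camera("top");save(c,"i3")
cv2.imwrite("pics/i4.png",cv2.resize(c["frame"][140:270,370:470][:,:,::-1],None,fx=4.5,fy=4.5,interpolation=cv2.INTER_CUBIC))
E
```

```text
[0.4649 0.0485 0.0667] [-0.0435  0.9986 -0.0012 -0.0289] 0.02518489260130122 [ 0.6369 -0.6913 -0.9403]
```

View pics/i2.png

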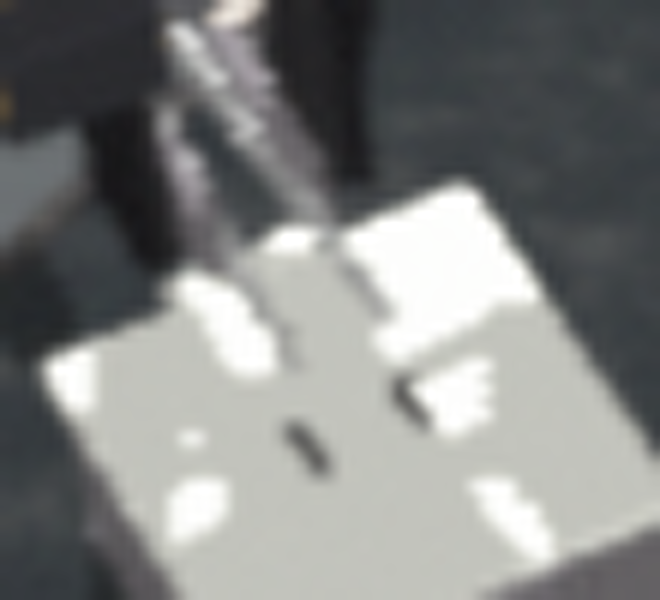

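View pics/i4.png

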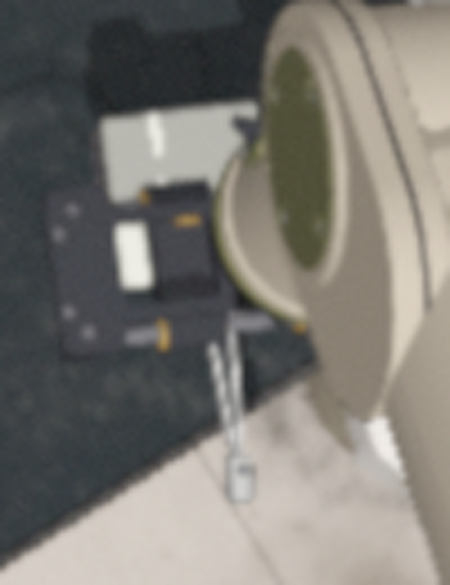

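```bash
python3 - <<'E'
from h import *
np.set_printoptions(precision=4,suppress=True)
c=camera("scene")
I=lambda x,y:np.array([(x+.5)/12-.5+195,(y+.5)/12-.5+212])
rb=atz(c,I(308,448),.0495);ra=atz(c,I(412,402),.0495)
for z in(.0695,.0715,.0735):
    tb=atz(c,I(291,362),z);ta=atz(c,I(384,312),z)
    print(z,"ta",ta,"tb",tb,np.linalg.norm(ta-tb),"tip-rib",ta-ra,tb-rb)
print(ra,rb,np.linalg.norm(ra-rb))
g=c["frame"][212:262,195:250][:,:,::-1]
g=cv2.convertScaleAbs(g,alpha=1.6,beta=-150)
cv2.imwrite("pics/i5.png",cv2.resize(g[14:40,12:42],None,fx=22,fy=22,interpolation=cv2.INTER_CUBIC))
E
```

```text
0.0695 ta [0.5051 0.0613 0.0695] tb [0.5086 0.0438 0.0695] 0.01788883801317243 tip-rib [-0.0036 -0.0011  0.02  ] [-0.0018  0.0004  0.02  ]
0.0715 ta [0.5069 0.0609 0.0715] tb [0.5104 0.0434 0.0715] 0.017841505534750685 tip-rib [-0.0018 -0.0015  0.022 ] [-0.      0.0001  0.022 ]
0.0735 ta [0.5087 0.0605 0.0735] tb [0.5122 0.0431 0.0735] 0.017794173056328955 tip-rib [-0.     -0.0019  0.024 ] [ 0.0018 -0.0003  0.024 ]
[0.5088 0.0624 0.0495] [0.5104 0.0434 0.0495] 0.019159323775640825
```

View pics/i5.png

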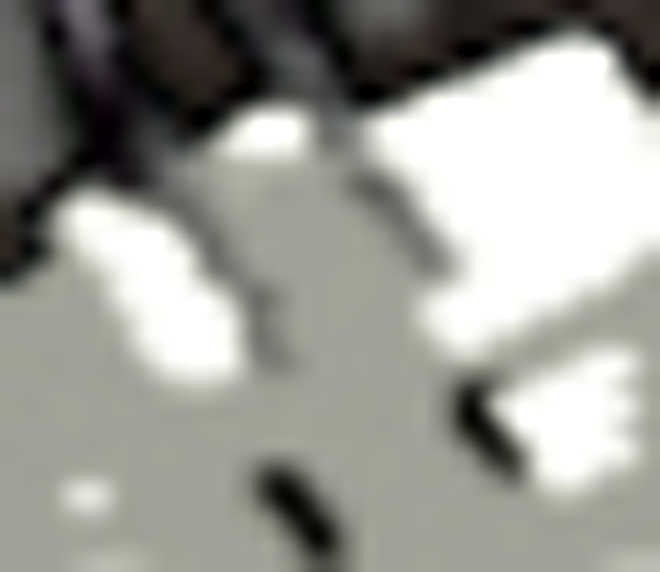

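```bash
python3 - <<'E'
from h import *
np.set_printoptions(precision=4,suppress=True)
c=camera("scene")
def rep(a,b,tcp,yaw):
    f=np.array([np.cos(yaw),np.sin(yaw),0]);l=np.array([-f[1],f[0],0]);z=tcp[2]+.0045
    A,B=atz(c,a,z),atz(c,b,z);m=(A+B)/2-tcp;print(m@f,m@l,np.linalg.norm(A-B))
F=lambda x,y,k,o:np.array([(x+.5)/k-.5+o[0],(y+.5)/k-.5+o[1]])
rep(F(470,380,16,(195,195)),F(325,430,16,(195,195)),np.array([.4628,.0497,.1214]),.0817)
rep(F(314,213,9,(190,200)),F(236,247,9,(190,200)),np.array([.4649,.0486,.111]),.0817)
rep(F(384,312,12,(195,212)),F(291,362,12,(195,212)),np.array([.4649,.0485,.0667]),.087)
im=cv2.imread("pics/h1.png")[205:232,200:232]
cv2.imwrite("pics/h3.png",cv2.resize(im,None,fx=20,fy=20,interpolation=cv2.INTER_CUBIC))
E
```

```text
0.04354162242081728 0.0004717593902616667 0.018285944548766243
0.04543319713246836 5.735045386315264e-05 0.018343324371149425
0.04367076330951512 -5.585187956772507e-05 0.01784860540651396
```

View pics/h3.png

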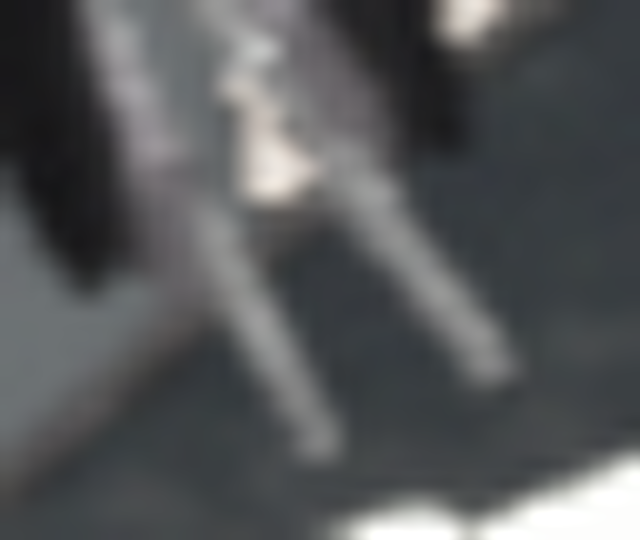

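Emit:
{"api": "play_rows", "payload": {"moves": [[[-0.05,0.05,0.1],[0,0,0],2.5],[[-0.1,0.05,0.2],[0,0,0],2.5],[[-0.1,0.05,0.2],[0,0,0],2.5],[[-0.1,0.05,0.2],[0,0,0],2.5],[[-0.1,0.05,0.2],[0,0,0],2.5],[[-0.1,0.05,0.2],[0,0,0],2.5],[[-0.1,0.05,0.2],[0,0,0],2.5],[[-0.1,0.05,0.2],[0,0,0],2.5]]}}

```text
time: 18.0
ee_pos: [0.4655, 0.049, 0.0644]
eef_rot: [-0.044, 0.999, -0.001, -0.029]
ft_force: [0.5, 0.2, -1.4]
width: 0.0251
```

```bash
python3 - <<'E'
from h import *
np.set_printoptions(precision=4,suppress=True)
s=read_state();print(s["ee_pos"],s["eef_rot"],s["width"])
ims=[]
for i in range(3):
    c=camera("scene");ims.append(c["frame"].astype(float))
m=np.mean(ims,0).astype(np.uint8);cv2.imwrite("pics/j1.png",m[:,:,::-1])
g=cv2.convertScaleAbs(m[212:262,195:250][:,:,::-1],alpha=1.3,beta=-40)
cv2.imwrite("pics/j2.png",cv2.resize(g[10:40,10:42],None,fx=20,fy=20,interpolation=cv2.INTER_CUBIC))
for q in("tip_a","tweezers","mark_left"):
    for r in recognise(c,q)[:3]: print(q,r["at"],r["conf"])
E
```

```text
[0.4655 0.049  0.0644] [-0.0436  0.9986 -0.0013 -0.0291] 0.025078388284314614
tip_a [218.5, 222.9] 0.66
tip_a [226.3, 247.6] 0.59
tip_a [214.7, 234.6] 0.56
tweezers [224.8, 248.1] 0.61
tweezers [219.0, 222.8] 0.48
mark_left [224.2, 248.5] 0.96
mark_left [216.7, 218.5] 0.74
```

View pics/j2.png

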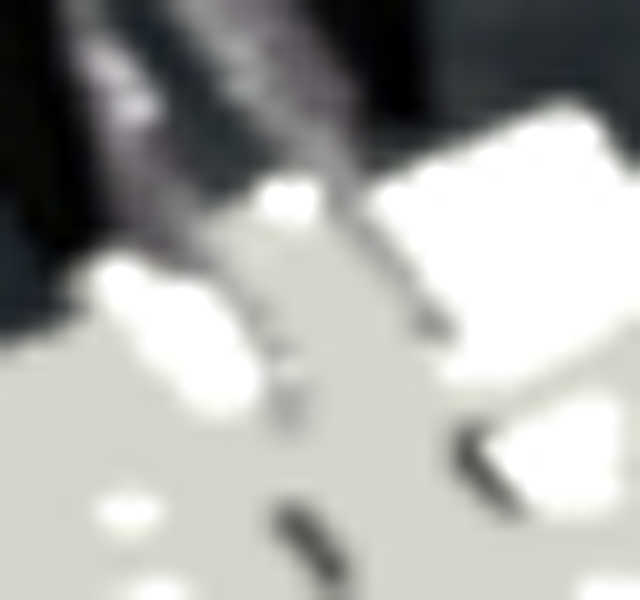

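```bash
python3 - <<'E'
from h import *
np.set_printoptions(precision=4,suppress=True)
def T(d): 
    y=np.radians(d);return np.array([[np.cos(y),np.sin(y),0],[np.sin(y),-np.cos(y),0],[0,0,-1]])@Ro.from_rotvec([0,.058,0]).as_matrix()
print(go([.4655,.049,.14],Rt=T(185)),go([.4655,.049,.14],Rt=T(107)),go([.4655,.049,.14],Rt=T(87.3)))
E
```

```text
(array([ 0.44, -0.  , -7.55]), array([-0.0001, -0.0004,  0.    ])) (array([ 0.44, -0.  , -7.55]), array([-0.0792, -0.0003,  1.3591])) (array([ 0.44, -0.  , -7.55]), array([-0.0992, -0.0002,  1.7023]))
```

Emit:
{"api": "play_rows", "payload": {"moves": [[[0.2,0,-3],[0,0,0],2.5],[[0.4,0,-6],[-0.005,0,0.09],2.5],[[0.4,0,-7.5],[-0.015,0,0.26],2.5],[[0.4,0,-7.5],[-0.026,0,0.44],2.5],[[0.4,0,-7.5],[-0.036,0,0.62],2.5],[[0.4,0,-7.5],[-0.047,0,0.8],2.5],[[0.4,0,-7.5],[-0.057,0,0.98],2.5],[[0.4,0,-7.5],[-0.068,0,1.16],2.5]]}}

```text
time: 19.3
ee_pos: [0.4659, 0.049, 0.1395]
eef_rot: [0.514, 0.857, 0.015, -0.025]
ft_force: [-0.4, -0.3, -0.2]
width: 0.0253
```

```bash
python3 - <<'E'
from h import *
np.set_printoptions(precision=4,suppress=True)
def T(d): 
    y=np.radians(d);return np.array([[np.cos(y),np.sin(y),0],[np.sin(y),-np.cos(y),0],[0,0,-1]])@Ro.from_rotvec([0,.058,0]).as_matrix()
print(go([.463,.05,.1415],Rt=T(87.3)))
E
```

```text
(array([ 0.24, -0.21, -0.19]), array([-0.0312, -0.0005,  0.5362]))
```

Emit:
{"api": "play_rows", "payload": {"moves": [[[0.2,-0.2,-0.2],[-0.01,0,0.18],2.5],[[0.2,-0.2,-0.2],[-0.02,0,0.36],2.5],[[0.2,-0.2,-0.2],[-0.03,0,0.53],2.5],[[0.2,-0.2,-0.2],[-0.03,0,0.53],2.5],[[0.2,-0.2,-0.2],[-0.03,0,0.53],2.5]]}}

```text
time: 19.92
ee_pos: [0.4633, 0.0498, 0.1416]
eef_rot: [0.718, 0.696, 0.021, -0.021]
ft_force: [0.5, -0.5, -1.0]
width: 0.0248
```

```bash
python3 - <<'E'
from h import *
np.set_printoptions(precision=4,suppress=True)
s=read_state();print(s["width"],s["ee_pos"],s["eef_rot"])
c=camera("scene");save(c,"k1")
cv2.imwrite("pics/k2.png",cv2.resize(c["frame"][170:220,180:280][:,:,::-1],None,fx=8,fy=8,interpolation=cv2.INTER_CUBIC))
c=camera("top");save(c,"k3")
cv2.imwrite("pics/k4.png",cv2.resize(c["frame"][160:240,340:460][:,:,::-1],None,fx=6,fy=6,interpolation=cv2.INTER_CUBIC))
E
```

```text
0.024802785739071194 [0.4633 0.0498 0.1416] [ 0.7176  0.6958  0.0207 -0.0206]
```

View pics/k2.png

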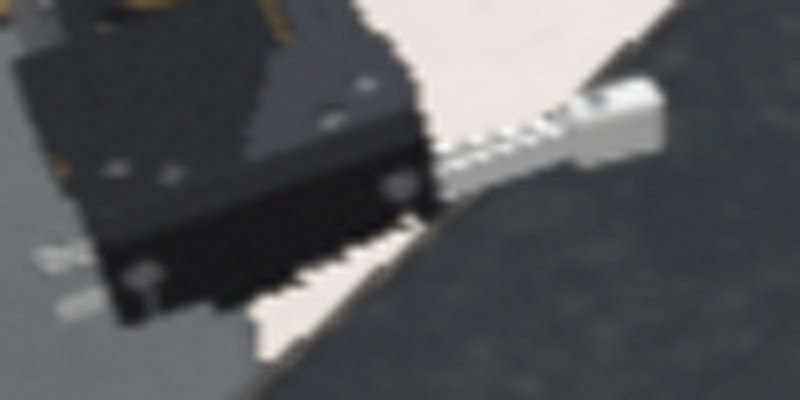

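View pics/k4.png

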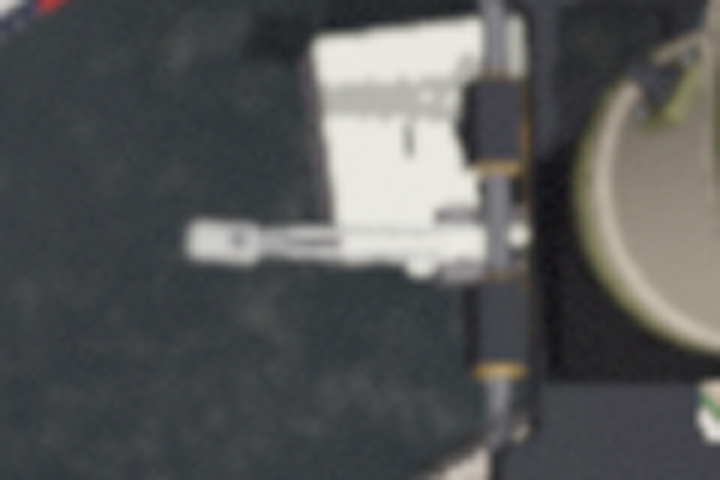

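```bash
sed -e 's/f=-R\[:,0\];/f=-R[:,0];f[2]=0;f\/=np.linalg.norm(f);/' -e 's/G(62,302)/G(60,310)/;s/G(42,252)/G(39,260)/;s/G(668,145)/G(665,132)/;s/H(185,238)/H(187,241)/' tw.py > tw2.py; python3 tw2.py; python3 - <<'E'
from h import *
def T(d): 
    y=np.radians(d);return np.array([[np.cos(y),np.sin(y),0],[np.sin(y),-np.cos(y),0],[0,0,-1]])@Ro.from_rotvec([0,.068,0]).as_matrix()
print(go([.4655,.049,.1416],Rt=T(185.0)),read_state()["time"])
E
```

```text
f [-0.0334 -0.9994  0.    ]
0.005 0.152 [-0.0033 -0.0008  0.0043  0.0299 -0.0087] pitch deg 1.7106371008231598 [ 0.4488 -0.185   0.6227 -0.1298 -0.8634  0.1439  0.6424 -0.2088 -0.6686
 -0.1623 -0.081 ]
0.005 0.155 [-0.002  -0.0004  0.0047  0.0373 -0.0013] pitch deg 2.136918195007702 [-0.1522  0.0309 -0.0452  0.0957 -0.1217  0.0147 -0.2047 -0.0338 -0.4024
 -0.0727  0.0805]
0.007 0.152 [-0.0033 -0.0011  0.0045  0.0188 -0.009 ] pitch deg 1.0794382522738837 [ 0.4082 -0.155   0.5859 -0.0978 -0.6249  0.1868  0.7493 -0.1029 -0.6607
 -0.2286 -0.0067]
0.007 0.155 [-0.002  -0.0008  0.0048  0.025  -0.0027] pitch deg 1.4301323107041612 [-0.2091  0.0625 -0.0867  0.127   0.1303  0.0253 -0.0952  0.0458 -0.3942
 -0.1549  0.1264]
(array([-0.07,  0.22, -0.01]), array([ 0.1059,  0.0066, -1.6881])) 20.125
```

```bash
python3 - <<'E'
from h import *
def T(d): 
    y=np.radians(d);return np.array([[np.cos(y),np.sin(y),0],[np.sin(y),-np.cos(y),0],[0,0,-1]])@Ro.from_rotvec([0,.078,0]).as_matrix()
print(go([.4652,.049,.1416],Rt=T(185.0)))
E
```

```text
(array([-0.07,  0.19, -0.01]), array([ 0.1143,  0.0141, -1.6876]))
```

Emit:
{"api": "play_rows", "payload": {"moves": [[[0,0,0],[0.012,0.001,-0.18],2.5],[[0,0,0],[0.024,0.003,-0.36],2.5],[[0,0,0],[0.037,0.004,-0.54],2.5],[[0,0,0],[0.049,0.006,-0.72],2.5],[[0,0,0],[0.061,0.007,-0.9],2.5],[[0,0,0],[0.073,0.009,-1.08],2.5],[[0,0,0],[0.085,0.01,-1.26],2.5],[[-0.1,0.2,0],[0.098,0.012,-1.44],2.5]]}}

```text
time: 21.12
ee_pos: [0.4652, 0.0488, 0.1415]
eef_rot: [0.077, 0.996, 0.002, -0.038]
ft_force: [-0.8, -0.3, -1.2]
width: 0.0252
```

```bash
python3 - <<'E'
from h import *
def T(d): 
    y=np.radians(d);return np.array([[np.cos(y),np.sin(y),0],[np.sin(y),-np.cos(y),0],[0,0,-1]])@Ro.from_rotvec([0,.078,0]).as_matrix()
print(go([.4652,.049,.066],Rt=T(185.0)))
E
```

```text
(array([-0.57,  0.03,  7.53]), array([ 0.0163,  0.0017, -0.2417]))
```

Emit:
{"api": "play_rows", "payload": {"moves": [[[0,0,1],[0.008,0,-0.12],2.5],[[-0.1,0,2.5],[0.016,0.002,-0.24],2.5],[[-0.3,0,4.2],[0.016,0.002,-0.242],2.5],[[-0.5,0,5.8],[0.016,0.002,-0.242],2.5],[[-0.57,0,7],[0.016,0.002,-0.242],2.5],[[-0.57,0,7.5],[0.016,0.002,-0.242],2.5],[[-0.57,0,7.5],[0.016,0.002,-0.242],2.5],[[-0.57,0,7.5],[0.016,0.002,-0.242],2.5]]}}

```text
time: 22.12
ee_pos: [0.4655, 0.0486, 0.0668]
eef_rot: [-0.04, 0.998, -0.001, -0.039]
ft_force: [0.2, 0.3, -0.8]
width: 0.0249
```

```bash
python3 - <<'E'
from h import *
np.set_printoptions(precision=4,suppress=True)
def T(d): 
    y=np.radians(d);return np.array([[np.cos(y),np.sin(y),0],[np.sin(y),-np.cos(y),0],[0,0,-1]])@Ro.from_rotvec([0,.078,0]).as_matrix()
print(go([.4652,.049,.066],Rt=T(185.0)))
s=read_state();print(s["ee_pos"],s["width"],s["ft_force"])
c=camera("scene");m=c["frame"];save(c,"l1")
y=np.array([-.087,.996,0]);x=np.array([.996,.087,0])
tm=s["ee_pos"]+.045*x+[0,0,.0048];pm=np.array([.5097,.0527,.048])
print(tm-pm)
k=20
im=cv2.resize(m[222:254,205:237][:,:,::-1],None,fx=k,fy=k,interpolation=cv2.INTER_CUBIC)
for p,col in((tm+.008*y,(0,0,255)),(tm-.008*y,(0,0,255)),(pm+.008*y+[0,0,.0015],(0,255,0)),(pm-.008*y+[0,0,.0015],(0,255,0))):
    q=(proj(c,p)-[205,222]+.5)*k;cv2.circle(im,tuple(int(v) for v in q),4,col,-1)
im=im[:600];cv2.imwrite("pics/l2.png",im)
E
```

```text
(array([0.02, 0.04, 0.08]), array([ 0.001 ,  0.0006, -0.0071]))
[0.4655 0.0486 0.0668] 0.024863031900364253 [ 0.155   0.3299 -0.755 ]
[ 0.0006 -0.0002  0.0236]
```

View pics/l2.png

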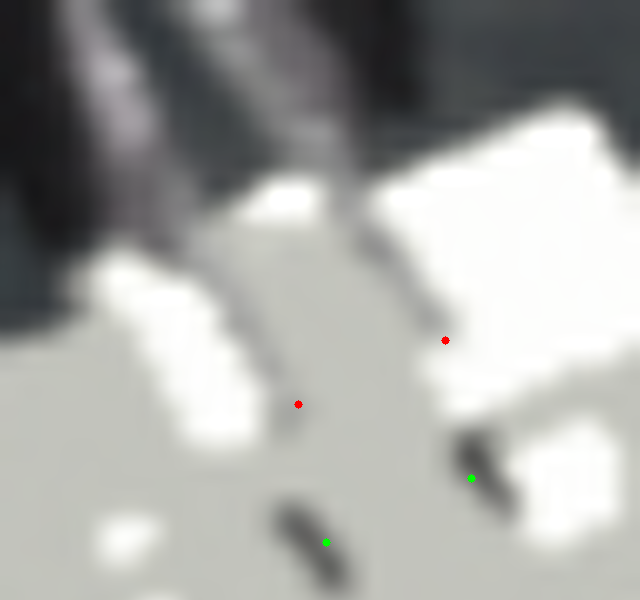

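View pics/l1.png

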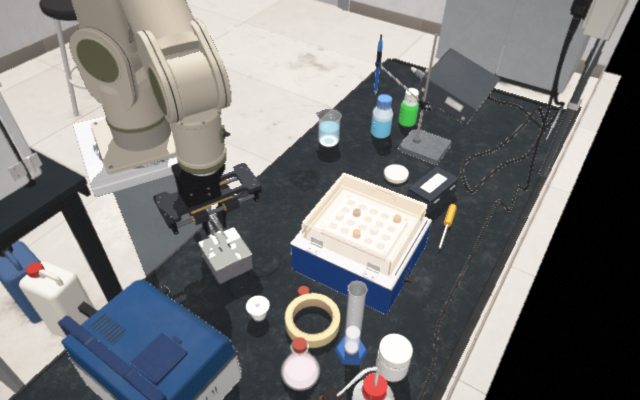

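Emit:
{"api": "play_rows", "payload": {"moves": [[[0,0.04,0.1],[0,0,0],2.5],[[0,0.04,0.1],[0,0,0],2.5],[[0,0.04,0.1],[0,0,0],2.5],[[0,0.04,0.1],[0,0,0],2.5],[[0,0.04,0.1],[0,0,0],2.5],[[0,0.04,0.1],[0,0,0],2.5]]}}

```text
time: 22.92
ee_pos: [0.4651, 0.0489, 0.0653]
eef_rot: [-0.04, 0.998, -0.001, -0.039]
ft_force: [-0.4, 0.2, -0.8]
width: 0.0246
```

```bash
python3 - <<'E'
from h import *
s=read_state();print(s["ee_pos"],s["eef_rot"],s["width"],s["ft_force"],s["time"])
c=camera("scene");m=c["frame"]
cv2.imwrite("pics/m2.png",cv2.resize(m[222:254,205:237][:,:,::-1],None,fx=18,fy=18,interpolation=cv2.INTER_CUBIC))
E
```

```text
[0.46507601 0.04894579 0.06534289] [-0.04012821  0.99843131 -0.00147601 -0.03901886] 0.02460360258123121 [-0.41231025  0.17528904 -0.82138845] 22.925
```

View pics/m2.png

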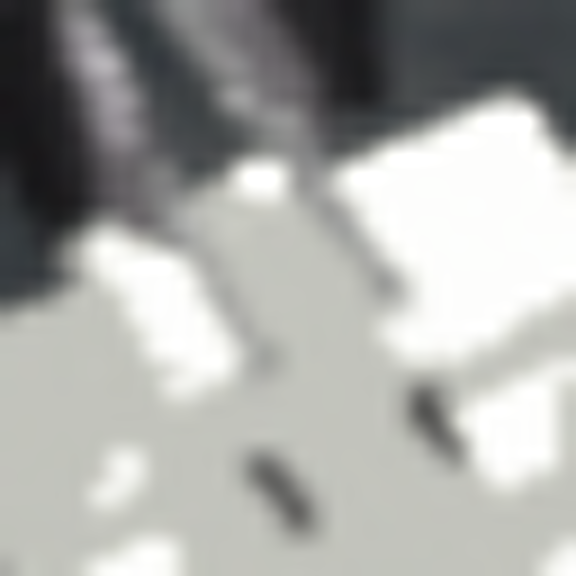

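```bash
python3 - <<'E'
from h import *
w=[]
for i in range(12):
    camera("top"); w.append(read_state()["width"]*1000)
print(np.round(w,2),np.mean(w))
E
```

```text
[25.03 25.34 25.21 24.96 25.04 24.91 24.91 24.85 25.52 25.53 24.89 25.06] 25.105195099061017
```

```bash
python3 - <<'E'
from bench import *
print(close_job())
E
```

```text
the job is handed in; nothing more can be done
None
```

I shut the lid, then picked up the tweezers and squeezed them. I handed in at about 23.5 s with their tips held over the ribs.

- **Lid:** I pressed it down with up to 27 N. A camera fit afterwards gave a lid angle of 0.001 rad, so it is shut and level.
- **Tip gap:** The jaw width averaged 25.1 mm over 12 readings (single readings varied by about 0.5 mm). That works out to a gap of about 15.9 mm. The camera put the tip centres 18.3 mm apart, which agrees if the tips are about 2.4 mm thick.
- **Level:** The handle end had sagged about 3.5° in the grip, so I tilted the tool 0.078 rad to compensate. A second side-on check part-way through still showed about 1.5°. I corrected that as well but did not re-check it from the side, so I expect under 1° is left, give or take about 0.7°.
- **Position:** The middle of the tips is within about 1 mm of the pot axis. The tips are about 22 mm above the lid and the underside of the tweezers about 13 mm. The wrist force read under 1 N, so nothing was touching.
- **Less certain:** In the last pictures the tip ends blend into the white lid. Where they sit along the ribs is therefore good to only about 2 mm, and the +y tip looked about 1 mm further in than predicted.
- **Bystanders:** I did not touch the petri dish, stopper or crucible. I did not measure their positions again at the end.

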